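Take the battery packs out of the bench lamp

TASK

Empty the bench lamp of its battery packs so it can be stored: first switch it off by turning the dimmer knob under its nose clockwise (seen from above) all the way to the off stop, then lever its battery cover open with the blade of the flat pry bar. Move every battery pack from the lamp into the open steel tray, push the cover fully shut again, and lay the pry bar back on the black repair mat. Leave the other things on the bench where they are.

Things in the scene. Friction and masses are not known exactly. Their poses are not given: they have to be found in the camera images.
- lamp: Lamp, fixed: dark foot 170 x 190 x 18 mm, thin column at the rear, flat white head 124 mm deep (lamp x -62 to +62), 238 mm wide (lamp y), from 165 to 220 mm above the bench with its cover shut. Origin: on the bench top below the head's centre. Lamp -x is its front, towards the robot (yaw up to 12 degrees off); z is up. A phone lies on the foot.
- nose (a point): Centre of the nose's round end (lamp x -112), 171 mm above the bench. The nose is a slim arm 12 mm thick (165 to 177 mm above the bench), 24 mm wide, sticking out 62 mm from the middle of the head's front face, to a round end of radius 12 mm. The dimmer knob hangs under it.
- bay (a point): Centre of the battery bay's floor, under the cover (lamp x 0, y 0), 170 mm above the bench. Walls 5 mm thick, tops 215 mm above the bench; inside 114 x 228 mm. Two to four packs stand in it on their long narrow edge, lengths along lamp x, centred at lamp x -8 mm, lamp y -72, -24, +24 or +72 mm, between end stops 12 mm high, 28 mm free beside each.
- dimmer (a joint): Dimmer knob, rad: 0 = off, at its stop; grows to 1.3 (brightest stop) turning anticlockwise seen from above. On at the start. The grip bar's front end (white line) points 0.65 rad off the lamp's front towards lamp +y when off, straight to the front at 0.65, towards lamp -y at 1.3. Friction about 0.05 N m; it stays where left.
- dimmer_grip (a point): Centre of the knob's grip bar, on its vertical turning axis (lamp x -112, y 0), 137 mm above the bench. Black bar 68 mm long, 12 mm thick, 40 mm high (117 to 157 mm above the bench), with a 28 mm round hub: its front end stands 22 mm out past the nose's round end, where it can be pinched across its 12 mm from above and led round, or pushed.
- cover (a joint): Battery cover, rad: 0 = shut, 1.6 = open to its stop, just past upright. Flat grey plate 124 x 238 x 5 mm over the whole head, hinged along its rear edge (the hinge line is along lamp y at lamp x +62, 215 mm above the bench). A stiff hinge (0.12 N m) holds it at any angle; mass 100 g. It has no handle.
- cover_edge (a point): Middle of the cover's free (front) edge, mid-thickness. Moves with the cover.
- slot (a point): Pry slot: middle of an opening in the top of the head's front wall, right under the cover's front edge; 40 mm wide (along lamp y), 10 mm high (205 to 215 mm above the bench), through the 5 mm wall. This point lies on the front face (lamp x -62), 210 mm above the bench. A blade may go in 12 mm along lamp +x without meeting a pack.
- prybar_mid (a point): Pry bar, handle centre. Brown wooden handle 100 mm long (its x), 16 mm wide (y), 18 mm high (z); steel blade 14 mm wide, 2.5 mm thick, flat (level) at half the handle's height, running on along +x, its end 125 mm from this point. Total length 175 mm, 70 g, loose, lies on the repair mat with the blade away from the robot.
- mat_top (a point): Centre of the top of the black rubber repair mat, 270 mm (its x) x 210 mm (y), top 5 mm above the bench; fixed.
- tray: Open steel tray, loose, empty, 200 mm (its x) x 180 mm (y), 28 mm high, walls and floor 4 mm. Origin: centre of its underside. Tray and mat stand left and right of the robot, either way round.
- pack0_mid (a point): Battery pack, its centre; black block 70 mm long (its x), 20 mm thick (y), 38 mm high (z), 120 g, loose. May be absent.
- pack1_mid (a point): Battery pack, its centre; black block 70 mm long (its x), 20 mm thick (y), 38 mm high (z), 120 g, loose. May be absent.
- pack2_mid (a point): Battery pack, its centre; black block 70 mm long (its x), 20 mm thick (y), 38 mm high (z), 120 g, loose. May be absent.
- pack3_mid (a point): Battery pack, its centre; black block 70 mm long (its x), 20 mm thick (y), 38 mm high (z), 120 g, loose. May be absent.
- multimeter: Bystander: hand-held multimeter 180 x 88 x 40 mm lying on the bench (origin under its centre).
- phone: Bystander: black phone 150 x 72 x 9 mm on the lamp's foot, under the head.
- solder_spool: Bystander: solder spool, 54 mm across, 40 mm high, standing.
- flux_jar: Bystander: small jar, 48 mm across, 50 mm high.
- screwdriver: Bystander: screwdriver 160 mm long, lying.
- alcohol: Bystander: bottle, 60 mm across, 130 mm high.
- loupe: Bystander: black eyepiece loupe, 48 mm across, 45 mm high, standing.
Things that resemble listed ones, but are neither listed nor needed, are in the scene too. There is more than one size of the part that bears prybar_mid; the job needs the smallest.

How it is judged:
By the outcome, as a careful person would: the job done as asked, in the order asked, and still so for the second after the job is handed in, with the robot touching nothing.
Of pack0, pack1, pack2, pack3 only 2 to 4 are there at a start; the rules pass over those that are not, and their reading is None.
At some moment in a run one of prybar, tray may be knocked a few centimetres aside while the robot is not near it.
Once in a run the grip may slacken for a moment while it holds something.
It also fails if it takes over 210 s, if anything falls off the work surface, if the arm or the gripper's body presses on something with over 40 N, if the wrist force passes 120 N, or if a joint passes its speed limit or range.

ROBOT

A 7-joint arm with a two-finger parallel gripper is mounted at the origin on the work surface. World frame = base frame: x ahead of the robot, y to its left, z up, the work surface at z = 0. Lengths are in mm, angles in rad, forces in N, time in s.
With the tool pointing down it reaches from about 350 to 900 mm from the base axis. Payload 19.9 kg.
Tool frame: the origin (TCP) lies at the very end of the fingers, on their centre line; the grasp point (between the pads) lies manip.pinch_z behind it (manip.pinch_z is the distance from the TCP to the grasp point, in mm); z points along the fingers, y is the line along which they close (so a half turn about z gives the same grasp; the last joint's range is limited). The gripper opens to 94 mm and grips with 3 to 60 N. Pads are 16 mm wide; open, the fingers measure 119 mm over their backs; the gripper's body (75 mm by 177 mm) begins 78 mm behind the grasp point.
Start: joints at [1.079, 0.417, -0.01, 1.614, 0.005, 1.111, -0.053], TCP at [272.292, -562.541, 169.525] pointing down, gripper open.
Joint ranges: [-2.81, 2.81], [-0.39, 2.02], [-1.27, 1.25], [0.06, 2.57], [-1.19, 4.33], [0.19, 2], [-2.82, 2.82]. Speed limits (rad/s): [1.89, 1.89, 2.39, 2.39, 3.01, 3.01, 3.01].

INTERFACE

Orientations are given as a rotation vector (axis times angle).
In Python, from workcell import manip gives the robot as it stands.
- The arm moves only by the tool arm_command, never from a script. Its argument "rows" is a list of rows, each an object of numbers: "x", "y", "z": the shift along the tool's x, y, z in cm; "yaw": the turn about the tool's z in degrees; "hand": the opening, from -1 (shut) to 1 (fully open). A call has 1 to 8 rows; each row shifts and turns the commanded pose from where the row before left it, along the tool's axes as they then stand; what a row does not reach is not made up. A row lasts 1/10 s, in which the tool goes at most 50 mm and 8.59 degrees, less where a joint would pass 70% of its speed; a pose out of reach is approached as far as the arm can. A call is refused whole if a number of a shift passes 5 or a number of a turn 8.59, either way. A call with a gripper value outside its range is refused whole. The fingers move at their own pace and stop on an object; "squeeze" is the grip in N (left out, the last holds). Time passes only in rows, so rows that do not move let the fingers close. It gives the time, the measured TCP pose, the force, the opening and the grip force at its end, in the units of the state.
- manip.read_state(): the state, without advancing time (a new reading comes with each control period).
- manip.get_image(name): name is "scene" or "top"; returns a dict with "img" (420x560x3 uint8, blue, green, red), "mtx" (3x3 intrinsics, pixels), "D" ([k1, k2, p1, p2, k3] as OpenCV has them; the pictures are not rectified), "R" (3x3) and "t" (3): a world point X has camera coordinates R X + t. Camera axes: x right, y down, z forward; pixel columns grow to the right and rows downward; lengths in mm; the calibration is good to about 2 mm. A picture is of the moment at which its call begins. There is no depth.
- manip.finish_job(): hands the job in; it is judged then, once.
Trained networks look in a picture, given as the dict that the camera call returned (one of the last four; its "shot" number tells which), for a name from the list of things; names that differ only in an ending like _2 or _b are one class to them, and where a whole thing is asked for, a point or a joint stands for the part that bears it (a point fixed in the world has none). Each returns a list of dicts, best first, with "confidence" (0 to 1); they miss things now and then, are a little off and sometimes report something else, mostly with a low value. They report only what shows in the picture. A call takes as long as a camera call. They do not tell look-alikes from the thing itself.
- manip.trace(picture, target): "pixels" (420x560 bool, what is visible of it) and "rect" ([left, top, width, height] in pixels, round what is visible of it).
The state is a dict: "time_s": time; "joints": joint angles; "joint_velocities": joint speeds; "joint_torque": joint torques, N m; "tool_pos": TCP position; "tcp_rot": TCP orientation; "wrist_force": force on the tool from outside, world axes, zero at the start; "wrist_torque": the same for the moment, N m; "grip_width": finger opening in mm; "finger_force": force on a finger pad.
Only numpy, scipy, OpenCV 4.12 (cv2) and the standard library are available. Lean on these libraries where they do the work, as an engineer would, in place of code of your own. Each camera call takes 0.05 s, during which the arm holds its last target. There are 200 camera calls.

## Working session

There is one attempt and no reset: what is moved stays moved. The work goes in short steps, Python scripts to look and compute and a tool call to move; the robot and the scene stay as the last step left them, time stands still between calls to the robot, and variables do not carry over. Pictures are saved under pics/ and viewed, at most 14 in all, crops included, and the job is handed in when it is done.

Besides the shell and the picture viewer there is one more tool, called in YAML: its name, and indented under it one key for each argument. arm_command: Moves the arm, as the interface text tells. Its arguments: {"type":"object","properties":{"rows":{"type":"array"},"squeeze":{"type":"number"}},"required":["rows"]}

```bash
mkdir -p pics; ls; python3 - <<'E'
from workcell import manip
import cv2,numpy as np
print(manip.pinch_z, manip.read_state())
for n in ("scene","top"):
    p=manip.get_image(n); cv2.imwrite(f"pics/{n}0.png",p["img"]); print(n,p["mtx"],p["D"],p["R"],p["t"])
    for t in ["lamp","prybar_mid","mat_top","tray","dimmer_grip","cover","pack0_mid","multimeter","phone","screwdriver","alcohol","loupe"]:
        try:
            for d in manip.trace(p,t)[:4]:
                ys,xs=np.nonzero(d["pixels"]); print(t,round(d["confidence"],2),d["rect"],xs.mean().round(1),ys.mean().round(1))
        except Exception as e: print(t,e)
E
```

```text
pics
18.8 {'time_s': 0.0, 'joints': array([ 1.07845226,  0.41796101, -0.01029655,  1.61418173,  0.00466252,
        1.11069083, -0.05298681]), 'joint_velocities': array([-0.00051528, -0.00063972,  0.00099366, -0.00032695, -0.00110297,
       -0.00100768,  0.00065577]), 'joint_torque': array([ 4.43475119e-04, -8.51250243e+01,  6.39621858e-01, -4.25990689e+01,
       -4.87635552e-02,  1.86016172e-02,  1.02596480e-04]), 'tool_pos': array([ 272.13622025, -562.17115266,  168.93024661]), 'tcp_rot': array([-3.06096870e+00, -7.01938213e-01,  5.18850227e-04]), 'wrist_force': array([ 0.34157324,  0.49912772, -0.30931937]), 'wrist_torque': array([-0.02358675, -0.01179613, -0.01179286]), 'finger_force': 0.0, 'grip_width': 94.10714154254563}
scene [[392.76915148   0.         285.69837247]
 [  0.         392.76915148 209.75858304]
 [  0.           0.           1.        ]] [0.00618651 0.         0.         0.         0.        ] [[ 0.20509908  0.9787349  -0.00351637]
 [ 0.52636015 -0.1133291  -0.84267521]
 [-0.82515414  0.17098103 -0.53841075]] [-230.33848805 -140.31080003 1898.81773934]
lamp 0.58
[... 1319 characters left out ...]
5] 313.0 172.5
prybar_mid 0.98 [105.4, 148.9, 36.5, 69.2] 122.8 179.4
prybar_mid 0.84 [204.8, 202.9, 20.1, 50.1] 213.9 229.7
prybar_mid 0.65 [81.1, 257.3, 71.3, 41.7] 118.2 278.7
mat_top 0.64 [177.3, 185.5, 72.8, 90.1] 212.9 227.4
tray 0.85 [393.6, 193.6, 69.0, 73.8] 428.0 228.8
tray 0.31 [311.6, 249.9, 15.3, 19.8] 318.7 258.9
dimmer_grip 0.66 [299.8, 203.9, 12.8, 25.1] 306.1 214.9
cover 0.74 [266.5, 135.0, 92.8, 64.1] 313.4 169.2
multimeter 0.85 [174.4, 136.9, 62.4, 37.1] 206.6 155.5
multimeter 0.22 [312.0, 249.9, 15.7, 20.0] 318.6 259.0
screwdriver 0.6 [421.3, 163.6, 53.7, 8.3] 454.4 166.1
alcohol 0.71 [394.0, 136.2, 24.0, 22.3] 402.4 146.9
loupe 0.49 [344.5, 255.5, 20.4, 15.6] 356.9 260.5
```

View pics/scene0.png

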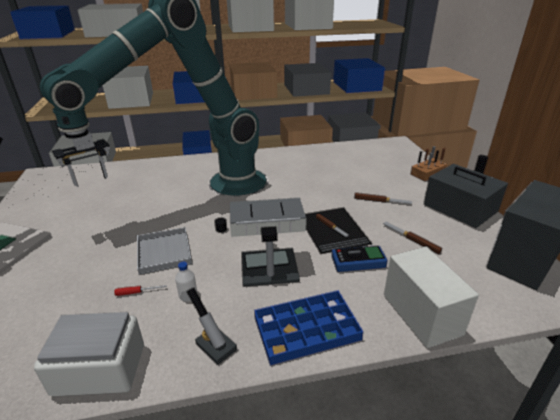

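View pics/top0.png

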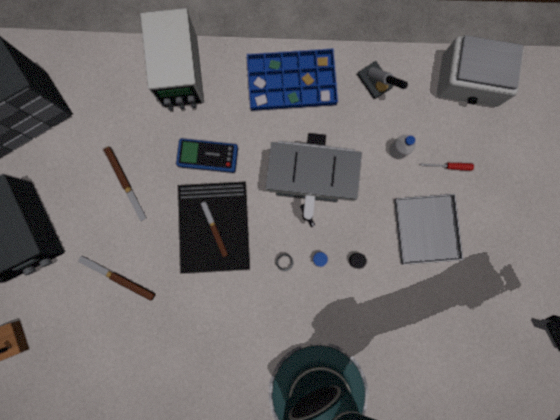

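Candidates for the pry bar in the top picture are (214,229) on the mat, (123,180) and (118,279). The one on the mat is the shortest, and the description puts it on the mat. The lamp is at (313,170) and the tray at (428,229). I'll take close crops and measurements next.

```bash
cat > h.py <<'E'
import cv2,numpy as np
from workcell import manip
from scipy.spatial.transform import Rotation as Ro
def unproj(p,uv,z):
    uv=np.asarray(uv,float).reshape(-1,1,2)
    n=cv2.undistortPoints(uv,p["mtx"],np.array(p["D"],float)).reshape(-1,2)
    d=np.c_[n,np.ones(len(n))]@p["R"]; c=-np.array(p["R"]).T@p["t"]
    return c+d*((z-c[2])/d[:,2])[:,None]
def proj(p,X):
    return cv2.projectPoints(np.asarray(X,float).reshape(-1,1,3),cv2.Rodrigues(np.array(p["R"]))[0],np.array(p["t"],float),p["mtx"],np.array(p["D"],float))[0].reshape(-1,2)
def rect(p,mask,z):
    c=max(cv2.findContours(mask.astype(np.uint8),0,cv2.CHAIN_APPROX_NONE)[0],key=cv2.contourArea).reshape(-1,2)
    w=unproj(p,c,z)[:,:2].astype(np.float32)
    return cv2.minAreaRect(w)
def best(p,t): 
    r=manip.trace(p,t); return r[0] if r else None
def crop(p,x0,y0,x1,y1,s,name,pts=[]):
    im=cv2.resize(p["img"][y0:y1,x0:x1],None,fx=s,fy=s,interpolation=cv2.INTER_CUBIC)
    for q in pts: cv2.circle(im,(int((q[0]-x0+.5)*s),int((q[1]-y0+.5)*s)),2,(0,0,255),-1)
    cv2.imwrite("pics/"+name,im)
def lampT(L,pts): # L=(x,y,yaw): lamp frame -> world
    c,s=np.cos(L[2]),np.sin(L[2]); P=np.asarray(pts,float).reshape(-1,3)
    return np.c_[L[0]+c*P[:,0]-s*P[:,1],L[1]+s*P[:,0]+c*P[:,1],P[:,2]]
E
python3 - <<'E'
from h import *
p=manip.get_image("top")
m=best(p,"cover"); print("cover",m["rect"],rect(p,m["pixels"],220))
m=best(p,"tray"); print("tray",rect(p,m["pixels"],28))
for d in manip.trace(p,"prybar_mid"): print("pry",d["rect"],rect(p,d["pixels"],14))
m=best(p,"mat_top"); print("mat",rect(p,m["pixels"],5))
m=best(p,"dimmer_grip"); print("knob",rect(p,m["pixels"],157))
print(unproj(p,[[284,261],[320,258],[357,260],[206,155]],40))
crop(p,255,120,375,230,6,"lamp1.png")
crop(p,165,170,265,280,5,"mat1.png")
E
```

```text
cover [265.2, 139.2, 95.9, 61.2] ((622.8131103515625, 42.83680725097656), (237.99600219726562, 131.25540161132812), 84.93765258789062)
tray ((487.3076171875, -319.47283935546875), (199.79176330566406, 186.36663818359375), 6.117595672607422)
pry [78.2, 256.2, 77.7, 46.3] ((321.21539306640625, 601.392578125), (251.63401794433594, 27.23500633239746), 63.88734817504883)
pry [106.2, 148.9, 38.2, 68.6] ((603.0969848632812, 597.1475219726562), (250.92999267578125, 31.463991165161133), 30.410219192504883)
pry [201.5, 202.7, 23.0, 52.0] ((470.7626037597656, 323.7447204589844), (170.54299926757812, 16.026782989501953), 25.66033172607422)
pry [311.3, 250.2, 13.7, 17.3] ((389.07366943359375, 5.019779205322266), (42.03563690185547, 42.519100189208984), 45.961631774902344)
mat ((477.39678955078125, 327.23040771484375), (270.9570617675781, 209.1931610107422), 4.751584529876709)
knob ((493.1601257324219, 48.14927673339844), (37.90576934814453, 18.58899688720703), 42.4315185546875)
[[ 381.07451439  110.1308154    40.        ]
 [ 392.37861329    4.63361428   40.        ]
 [ 389.2645221  -104.26787397   40.        ]
 [ 690.63287273  351.64623132   40.        ]]
```

View pics/lamp1.png

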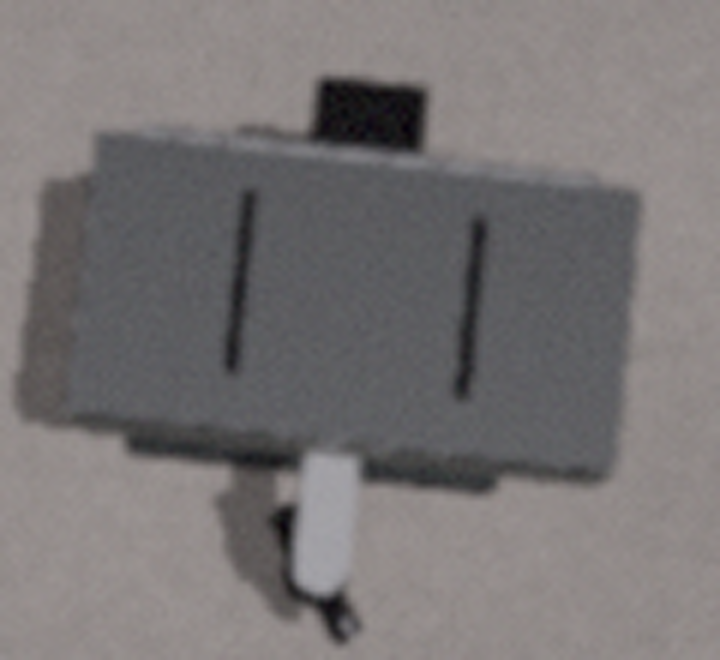

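View pics/mat1.png

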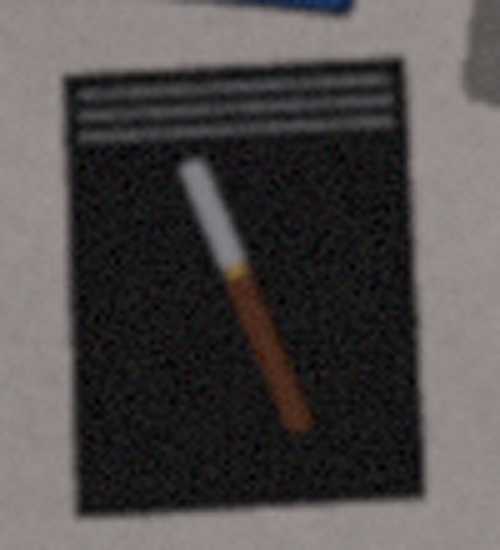

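The crops show:
- **Pry bar on the mat:** handle end at about (225,256), blade tip at about (203,202), length about 171 mm. It is the smallest of the three.
- **Lamp:** head corners at crop (97,133), (638,192), (608,478) and (68,412). The nose tip is at crop (322,597), and the knob's white end at crop (345,630), towards lamp -y, so it is on.

I'll fit the lamp pose.

```bash
python3 - <<'E'
from h import *
from scipy.optimize import least_squares
p=manip.get_image("top")
px=lambda a:np.array([[255+(u+.5)/6-.5,120+(v+.5)/6-.5] for u,v in a])
obs=px([(97,133),(638,192),(322,597)]); P=[(62,119,220),(62,-119,220),(-124,0,177)]
f=lambda L:(proj(p,lampT(L,P))-obs).ravel()
r=least_squares(f,[630,40,-.1]); L=r.x; print(L,np.degrees(L[2]),r.fun.round(2))
for pts in [(-62,119,220),(-62,-119,220),(-62,119,165),(-62,-119,165),(-146*1,0,157)]:
    q=proj(p,lampT(L,[pts]))[0]; print(pts,((q-[255,120]+.5)*6).round(0))
k=unproj(p,px([(345,630)]),157)[0]; print("knob end world",k)
c,s=np.cos(L[2]),np.sin(L[2]); d=k[:2]-L[:2]; print("lamp frame",c*d[0]+s*d[1],-s*d[0]+c*d[1])
E=[]
for z in (220,165):
  for t in np.linspace(-1,1,25): E+= [(62*t,119,z),(62*t,-119,z),(62,119*t,z),(-62,119*t,z)]
for a in np.linspace(-np.pi/2,np.pi/2,15): E.append((-112-12*np.cos(a),12*np.sin(a),177))
crop(p,255,120,375,230,6,"lamp2.png",proj(p,lampT(L,E)))
q=manip.get_image("scene"); E+= [(-112+24*0,0,137)]
crop(q,215,180,325,290,6,"lamp3.png",proj(q,lampT(L,E)))
E
```

```text
[ 6.18986214e+02  4.21663604e+01 -7.70219174e-02] -4.413030795600468 [-0.38  0.18  0.67 -0.18 -0.29 -0.02]
(-62, 119, 220) [ 65. 417.]
(-62, -119, 220) [619. 474.]
(-62, 119, 165) [ 68. 435.]
(-62, -119, 165) [596. 490.]
(-146, 0, 157) [313. 650.]
knob end world [482.32520182  38.92283328 157.        ]
lamp frame -136.00627477557782 -13.74940003448274
```

View pics/lamp2.png

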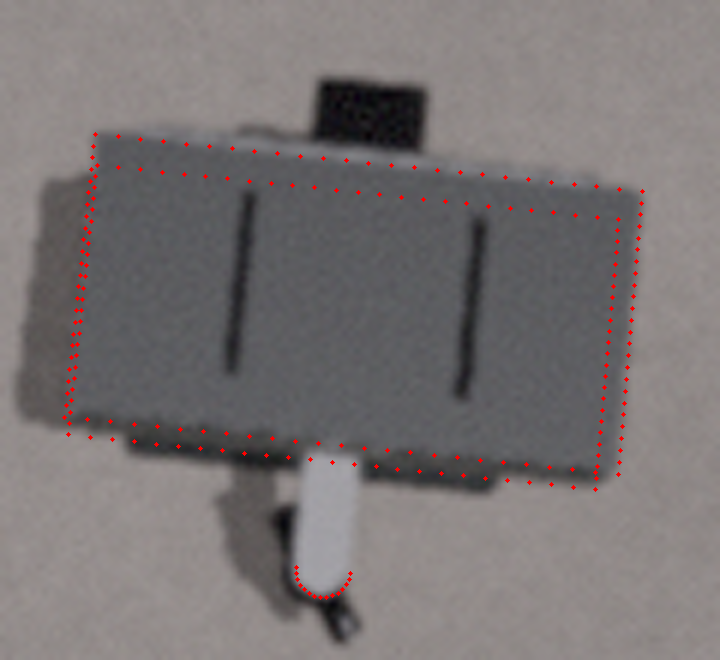

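View pics/lamp3.png

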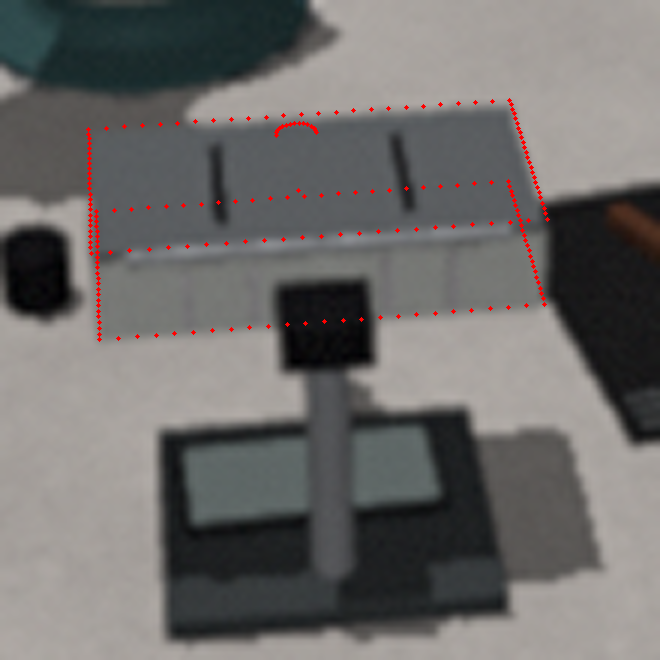

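The fit is close in both pictures. The right side is about 1 px off, so the yaw needs a little more. I'll refit jointly with the corners from both pictures: top (97,133), (638,192), (612,468), (68,412); scene crop (547,228), (500,108), (96,258), (89,130).

```bash
python3 - <<'E'
from h import *
from scipy.optimize import least_squares
p=manip.get_image("top");q=manip.get_image("scene")
px=lambda a,o:np.array([[o[0]+(u+.5)/6-.5,o[1]+(v+.5)/6-.5] for u,v in a])
C=[(62,119,220),(62,-119,220),(-62,-119,220),(-62,119,220)]
oa=px([(97,133),(638,192),(612,468),(68,412),(322,597)],(255,120))
ob=px([(547,228),(96,258),(89,130),(500,108)],(215,180))
f=lambda L:np.r_[(proj(p,lampT(L,C+[(-124,0,177)]))-oa).ravel(),(proj(q,lampT(L,C))-ob).ravel()]
r=least_squares(f,[620,42,-.08],loss="soft_l1",f_scale=.5); L=r.x; print(L,np.degrees(L[2])); print(f(L).reshape(-1,2).round(2))
fa=least_squares(lambda L:f(L)[:10],L).x; print("top only",fa)
open("L.txt","w").write(" ".join(map(str,L)))
print("grip",lampT(L,[(-112,0,137)]),"slot",lampT(L,[(-62,0,210)]))
a=.65+0 
k=unproj(p,px([(345,630)],(255,120)),157)[0]; g=lampT(L,[(-112,0,137)])[0]; d=k-g; print("bar front end dir",np.degrees(np.arctan2(d[1],d[0])),np.hypot(*d[:2]),"front dir",180+np.degrees(L[2]))
s=manip.read_state(); print(Ro.from_rotvec(s["tcp_rot"]).as_matrix().round(3))
E
```

```text
[ 6.20437401e+02  4.20219076e+01 -7.56374494e-02] -4.333706621081987
[[-0.35 -0.3 ]
 [ 0.7  -0.79]
 [ 1.11  0.37]
 [-0.52  0.29]
 [-0.16 -0.56]
 [ 0.07 -1.32]
 [-0.88 -0.53]
 [-0.14  0.07]
 [ 1.6  -1.21]]
top only [ 6.19930436e+02  4.23734902e+01 -7.75136581e-02]
grip [[508.75762552  50.48522669 137.        ]] slot [[558.6146681   46.70695922 210.        ]]
bar front end dir -156.37388262809185 28.850683940114706 front dir 175.666293378918
[[ 0.9    0.436 -0.   ]
 [ 0.436 -0.9    0.   ]
 [-0.    -0.    -1.   ]]
```

The lamp is at about (620, 42.5) with yaw −0.08 rad. The knob reads about 1.14, so it is on. I'll align the tool with the lamp, shut the fingers and go to the −y side of the bar's front end.

arm_command:
  rows:
    - {"yaw": 7.6, "hand": -1}
    - {"yaw": 7.6, "hand": -1}
    - {"yaw": 7.6, "hand": -1}
    - {"yaw": 7.5, "hand": -1}
    - {"x": 1.3, "y": -4.5}
    - {"x": 1.3, "y": -4.5}
    - {"x": 1.3, "y": -4.5}
    - {"x": 1.3, "y": -4.5}

```text
invalid input at $.rows[0]: expected keys x, y, z, yaw, hand
```

arm_command:
  rows:
    - {"x": 1.3, "y": -4.5}
    - {"x": 1.3, "y": -4.5}
    - {"x": 1.3, "y": -4.5}
    - {"x": 1.3, "y": -4.5}
    - {"x": 1.3, "y": -4.5}
    - {"x": 1.3, "y": -4.5}
    - {"x": 1.3, "y": -4.5}
    - {}

```text
invalid input at $.rows[0]: expected keys x, y, z, yaw, hand
```

```bash
echo "620 42.5 -0.08" > L.txt; cat >> h.py <<'E'
L=np.array(list(map(float,open("L.txt").read().split())))
def inv(X):
    X=np.asarray(X,float); d=X[:2]-L[:2]; c,s=np.cos(L[2]),np.sin(L[2]); return np.array([c*d[0]+s*d[1],-s*d[0]+c*d[1],X[2]])
def st():
    s=manip.read_state(); M=Ro.from_rotvec(s["tcp_rot"]).as_matrix()
    print("t",round(s["time_s"],2),"tcp",s["tool_pos"].round(1),"lamp",inv(s["tool_pos"]).round(1),"yawx",np.degrees(np.arctan2(M[1,0],M[0,0])).round(2),"F",s["wrist_force"].round(1),"w",round(s["grip_width"],1),"ff",round(s["finger_force"],1),"j",s["joints"].round(2))
E
python3 -c "
from h import *
st()"
```

```text
t 1.8 tcp [ 272.3 -562.5  169.5] lamp [-298.2 -630.9  169.5] yawx 25.83 F [-0.3  0.3 -0.2] w 94.2 ff 0.0 j [ 1.08  0.42 -0.01  1.61  0.    1.11 -0.05]
```

All five keys are needed in every row.

arm_command:
  rows:
    - {"x": 0, "y": 0, "z": 0, "yaw": 7.6, "hand": -1}
    - {"x": 0, "y": 0, "z": 0, "yaw": 7.6, "hand": -1}
    - {"x": 0, "y": 0, "z": 0, "yaw": 7.6, "hand": -1}
    - {"x": 0, "y": 0, "z": 0, "yaw": 7.5, "hand": -1}
    - {"x": 1.3, "y": -4.5, "z": 0, "yaw": 0, "hand": -1}
    - {"x": 1.3, "y": -4.5, "z": 0, "yaw": 0, "hand": -1}
    - {"x": 1.3, "y": -4.5, "z": 0, "yaw": 0, "hand": -1}
    - {"x": 1.3, "y": -4.5, "z": 0, "yaw": 0, "hand": -1}

```text
time_s: 2.6
tool_pos: [338.6, -385.4, 169.6]
tcp_rot: [3.139, -0.122, 0.0]
wrist_force: [1.1, 0.8, -0.0]
grip_width: 33.6
finger_force: 0.0
```

arm_command:
  rows:
    - {"x": 1.3, "y": -4.5, "z": 0, "yaw": 0, "hand": -1}
    - {"x": 1.3, "y": -4.5, "z": 0, "yaw": 0, "hand": -1}
    - {"x": 1.3, "y": -4.5, "z": 0, "yaw": 0, "hand": -1}
    - {"x": 1.3, "y": -4.5, "z": 0, "yaw": 0, "hand": -1}
    - {"x": 1.3, "y": -4.5, "z": 0, "yaw": 0, "hand": -1}
    - {"x": 1.3, "y": -4.5, "z": 0, "yaw": 0, "hand": -1}
    - {"x": 1.3, "y": -4.5, "z": 0, "yaw": 0, "hand": -1}
    - {"x": 0, "y": 0, "z": 0, "yaw": 0, "hand": -1}

```text
time_s: 3.4
tool_pos: [455.1, -74.7, 169.9]
tcp_rot: [-3.138, 0.111, -0.002]
wrist_force: [-0.0, -1.7, 0.6]
grip_width: 0.7
finger_force: 0.0
```

```bash
python3 -c "
from h import *
st()"
```

```text
t 3.4 tcp [455.1 -74.7 169.9] lamp [-155.  -130.1  169.9] yawx -4.06 F [-0.  -1.7  0.6] w 0.7 ff 0.0 j [ 0.34  0.13 -0.26  2.    0.04  1.02 -1.58]
```

arm_command:
  rows:
    - {"x": 0.9, "y": -2.5, "z": 2.4, "yaw": 0, "hand": -1}
    - {"x": 0.9, "y": -2.5, "z": 2.4, "yaw": 0, "hand": -1}
    - {"x": 0, "y": -2.5, "z": 0, "yaw": 0, "hand": -1}
    - {"x": 0, "y": 0, "z": 0, "yaw": 0, "hand": -1}
    - {"x": 0, "y": 0, "z": 0, "yaw": 0, "hand": -1}

```text
time_s: 3.9
tool_pos: [477.3, -7.0, 121.6]
tcp_rot: [3.139, -0.121, -0.0]
wrist_force: [-0.6, -0.4, -0.5]
grip_width: 0.1
finger_force: 0.0
```

```bash
python3 -c "
from h import *
st()
p=manip.get_image('top'); crop(p,255,120,375,230,5,'knob1.png')"
```

```text
t 3.9 tcp [477.3  -7.  121.6] lamp [-138.3  -60.7  121.6] yawx -4.43 F [-0.6 -0.4 -0.5] w 0.1 ff 0.0 j [ 0.23  0.23 -0.31  2.01  0.09  0.92 -1.78]
```

View pics/knob1.png

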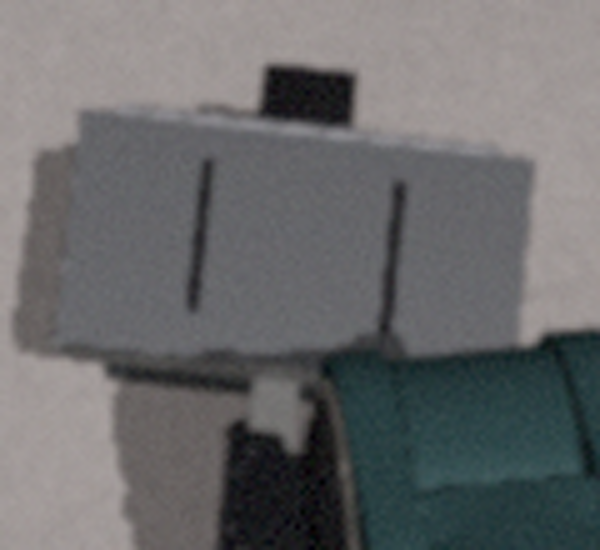

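The gripper and wrist cover the knob in this view, and the nose still shows at (265,395). I'll sweep towards lamp +y and watch the force.

arm_command:
  rows:
    - {"x": 0, "y": -1.0, "z": 0, "yaw": 0, "hand": -1}
    - {"x": 0, "y": -1.0, "z": 0, "yaw": 0, "hand": -1}
    - {"x": 0, "y": -0.5, "z": 0, "yaw": 0, "hand": -1}
    - {"x": 0, "y": -0.5, "z": 0, "yaw": 0, "hand": -1}
    - {"x": 0, "y": -0.5, "z": 0, "yaw": 0, "hand": -1}
    - {"x": 0, "y": -0.5, "z": 0, "yaw": 0, "hand": -1}
    - {"x": 0, "y": 0, "z": 0, "yaw": 0, "hand": -1}

```text
time_s: 4.65
tool_pos: [480.4, 33.7, 121.5]
tcp_rot: [-3.139, 0.121, 0.0]
wrist_force: [0.6, -0.1, -0.0]
grip_width: 0.5
finger_force: 0.0
```

arm_command:
  rows:
    - {"x": 0, "y": -0.4, "z": 0, "yaw": 0, "hand": -1}
    - {"x": 0, "y": -0.4, "z": 0, "yaw": 0, "hand": -1}
    - {"x": 0, "y": 0, "z": 0, "yaw": 0, "hand": -1}
    - {"x": 0, "y": 0, "z": 0, "yaw": 0, "hand": -1}

```text
time_s: 5.05
tool_pos: [480.9, 41.0, 121.5]
tcp_rot: [-3.139, 0.122, 0.0]
wrist_force: [1.2, 0.0, 0.6]
grip_width: 0.4
finger_force: 0.0
```

arm_command:
  rows:
    - {"x": 0, "y": -0.3, "z": 0, "yaw": 0, "hand": -1}
    - {"x": 0, "y": 0, "z": 0, "yaw": 0, "hand": -1}

```text
time_s: 5.25
tool_pos: [481.2, 44.3, 121.6]
tcp_rot: [-3.139, 0.122, 0.0]
wrist_force: [0.5, -0.4, -0.3]
grip_width: 0.4
finger_force: 0.0
```

arm_command:
  rows:
    - {"x": 0, "y": -0.3, "z": 0, "yaw": 0, "hand": -1}
    - {"x": 0, "y": 0, "z": 0, "yaw": 0, "hand": -1}

```text
time_s: 5.45
tool_pos: [481.4, 47.4, 121.5]
tcp_rot: [-3.139, 0.122, 0.0]
wrist_force: [-0.1, 0.4, 0.4]
grip_width: 0.2
finger_force: 0.0
```

```bash
python3 -c "
from h import *
st()"
```

```text
t 5.45 tcp [481.4  47.4 121.5] lamp [-138.5   -6.2  121.5] yawx -4.45 F [-0.1  0.4  0.4] w 0.2 ff 0.0 j [ 0.14  0.24 -0.34  2.    0.1   0.92 -1.9 ]
```

arm_command:
  rows:
    - {"x": 0, "y": -0.3, "z": 0, "yaw": 0, "hand": -1}
    - {"x": 0, "y": 0, "z": 0, "yaw": 0, "hand": -1}

```text
time_s: 5.65
tool_pos: [481.7, 50.4, 121.6]
tcp_rot: [-3.139, 0.122, 0.0]
wrist_force: [0.6, 0.2, 0.9]
grip_width: 0.5
finger_force: 0.0
```

arm_command:
  rows:
    - {"x": 0, "y": -0.3, "z": 0, "yaw": 0, "hand": -1}
    - {"x": 0, "y": 0, "z": 0, "yaw": 0, "hand": -1}

```text
time_s: 5.85
tool_pos: [481.9, 53.4, 121.6]
tcp_rot: [-3.139, 0.122, 0.0]
wrist_force: [0.9, -0.1, -0.2]
grip_width: 0.2
finger_force: 0.0
```

arm_command:
  rows:
    - {"x": 0, "y": -0.3, "z": 0, "yaw": 0, "hand": -1}
    - {"x": 0, "y": 0, "z": 0, "yaw": 0, "hand": -1}

```text
time_s: 6.05
tool_pos: [482.2, 56.4, 121.5]
tcp_rot: [-3.139, 0.122, 0.0]
wrist_force: [-0.2, -0.1, 0.5]
grip_width: 0.2
finger_force: 0.0
```

```bash
python3 -c "
from h import *
st()
p=manip.get_image('scene'); m=manip.trace(p,'dimmer_grip'); print([(d['confidence'],d['rect']) for d in m]); crop(p,205,170,325,290,5,'knob2.png',[])"
```

```text
t 6.05 tcp [482.2  56.4 121.5] lamp [-138.5    2.8  121.5] yawx -4.45 F [-0.2 -0.1  0.5] w 0.2 ff 0.0 j [ 0.13  0.24 -0.35  1.99  0.1   0.92 -1.92]
[]
```

View pics/knob2.png

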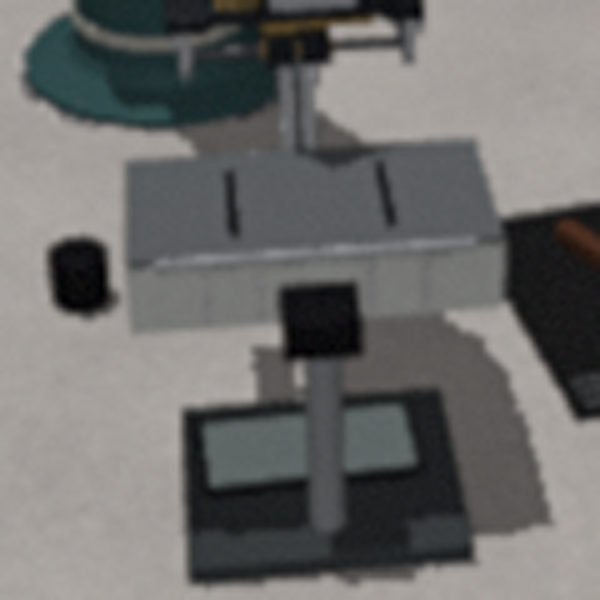

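arm_command:
  rows:
    - {"x": 0, "y": -0.3, "z": 0, "yaw": 0, "hand": -1}
    - {"x": 0, "y": 0, "z": 0, "yaw": 0, "hand": -1}

```text
time_s: 6.35
tool_pos: [482.4, 59.3, 121.6]
tcp_rot: [-3.139, 0.122, 0.0]
wrist_force: [-0.6, -0.1, 0.3]
grip_width: 0.6
finger_force: 0.0
```

arm_command:
  rows:
    - {"x": 0, "y": -0.3, "z": 0, "yaw": 0, "hand": -1}
    - {"x": 0, "y": 0, "z": 0, "yaw": 0, "hand": -1}

```text
time_s: 6.55
tool_pos: [482.7, 62.4, 121.6]
tcp_rot: [-3.139, 0.122, 0.0]
wrist_force: [-0.0, -0.6, 0.8]
grip_width: 0.4
finger_force: 0.0
```

arm_command:
  rows:
    - {"x": 0, "y": -0.3, "z": 0, "yaw": 0, "hand": -1}
    - {"x": 0, "y": 0, "z": 0, "yaw": 0, "hand": -1}

```text
time_s: 6.75
tool_pos: [482.8, 65.4, 121.6]
tcp_rot: [-3.139, 0.122, 0.0]
wrist_force: [-0.4, 0.0, 0.1]
grip_width: 0.7
finger_force: 0.0
```

arm_command:
  rows:
    - {"x": 0, "y": -0.3, "z": 0, "yaw": 0, "hand": -1}
    - {"x": 0, "y": 0, "z": 0, "yaw": 0, "hand": -1}

```text
time_s: 6.95
tool_pos: [483.1, 68.3, 121.6]
tcp_rot: [-3.139, 0.122, 0.0]
wrist_force: [-0.5, 0.0, 0.8]
grip_width: 0.3
finger_force: 0.0
```

arm_command:
  rows:
    - {"x": 0, "y": -0.3, "z": 0, "yaw": 0, "hand": -1}
    - {"x": 0, "y": 0, "z": 0, "yaw": 0, "hand": -1}

```text
time_s: 7.15
tool_pos: [483.3, 71.3, 121.6]
tcp_rot: [-3.139, 0.122, 0.0]
wrist_force: [-0.0, -0.3, -0.3]
grip_width: 0.5
finger_force: 0.0
```

arm_command:
  rows:
    - {"x": 0, "y": -0.3, "z": 0, "yaw": 0, "hand": -1}
    - {"x": 0, "y": 0, "z": 0, "yaw": 0, "hand": -1}

```text
time_s: 7.35
tool_pos: [483.6, 74.3, 121.5]
tcp_rot: [-3.139, 0.122, 0.0]
wrist_force: [-0.9, -0.2, -0.1]
grip_width: 0.3
finger_force: 0.0
```

```bash
python3 -c "
from h import *
st()
p=manip.get_image('top'); m=manip.trace(p,'dimmer_grip'); print([(d['confidence'],d['rect']) for d in m]); crop(p,255,160,355,250,7,'knob3.png',[])"
```

```text
t 7.35 tcp [483.6  74.3 121.5] lamp [-138.6   20.8  121.5] yawx -4.45 F [-0.9 -0.2 -0.1] w 0.3 ff 0.0 j [ 0.1   0.25 -0.36  1.98  0.11  0.93 -1.96]
[]
```

View pics/knob3.png

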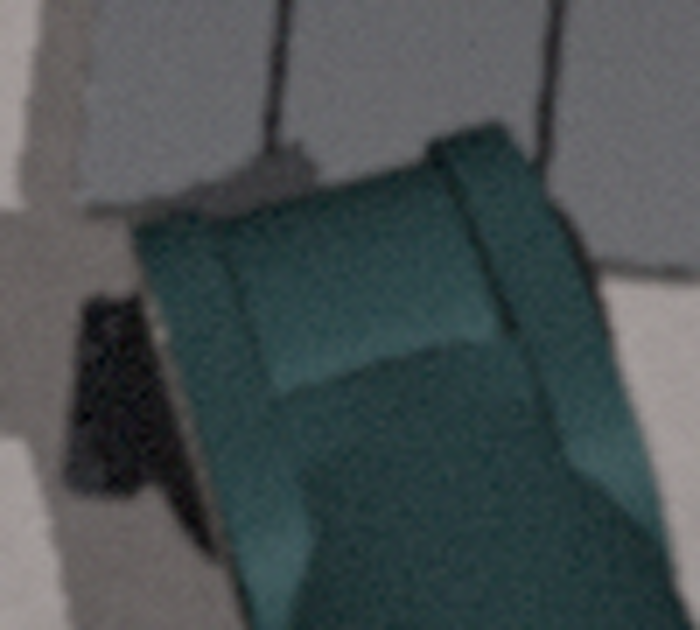

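I can't see the knob from here. I'll back off along the swept path and look.

arm_command:
  rows:
    - {"x": 0, "y": 4.5, "z": 0, "yaw": 0, "hand": -1}
    - {"x": 0, "y": 4.5, "z": 0, "yaw": 0, "hand": -1}
    - {"x": 0, "y": 4.5, "z": 0, "yaw": 0, "hand": -1}
    - {"x": 0, "y": 4.5, "z": 0, "yaw": 0, "hand": -1}
    - {"x": 0, "y": 4.5, "z": 0, "yaw": 0, "hand": -1}
    - {"x": 0, "y": 0, "z": 0, "yaw": 0, "hand": -1}

```text
time_s: 8.05
tool_pos: [464.9, -156.2, 121.5]
tcp_rot: [3.137, -0.134, -0.0]
wrist_force: [-0.2, 0.6, 0.4]
grip_width: 0.4
finger_force: 0.0
```

```bash
python3 -c "
from h import *
st()
p=manip.get_image('top'); m=manip.trace(p,'dimmer_grip'); print([(d['confidence'],d['rect'],rect(p,d['pixels'],157)) for d in m]); crop(p,280,180,340,230,10,'knob4.png',[])
for (l,a) in [(0,0),(34,-.65),(34,0),(34,.65),(34,.49)]: print(l,a,((proj(p,lampT(L,[(-112-l*np.cos(a),-l*np.sin(a),157)]))[0]-[280,180]+.5)*10).round())"
```

```text
t 8.05 tcp [ 464.9 -156.2  121.5] lamp [-138.7 -210.4  121.5] yawx -4.89 F [-0.2  0.6  0.4] w 0.4 ff 0.0 j [ 0.45  0.24 -0.21  1.98  0.07  0.92 -1.46]
[(0.52, [300.1, 203.0, 13.8, 24.1], ((493.75244140625, 49.46917724609375), (36.0994758605957, 15.314277648925781), 46.26740646362305))]
0 0 [281. 353.]
34 -0.65 [195. 445.]
34 0 [269. 479.]
34 0.65 [347. 461.]
34 0.49 [329. 470.]
```

View pics/knob4.png

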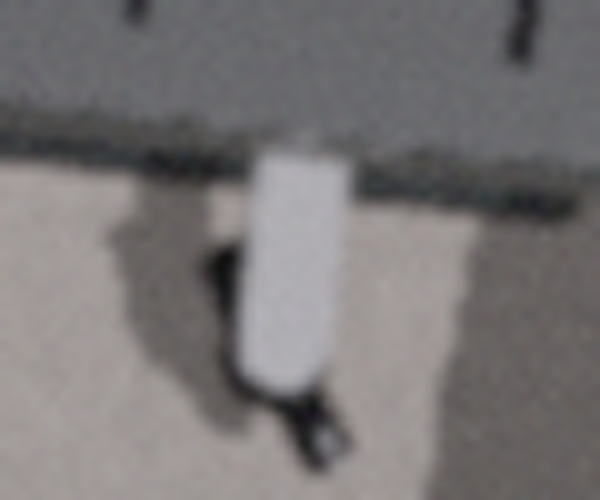

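The knob has not moved: its white end is still at crop (330,455), full-frame (313,225). I'll check where the fingertips really are against the reported TCP.

```bash
python3 -c "
from h import *
st()
s=manip.read_state(); T=s['tool_pos']
p=manip.get_image('scene'); t=manip.get_image('top')
for dz in (0,40,80,97): print(dz,proj(p,T+[0,0,dz])[0].round(1),proj(t,T+[0,0,dz])[0].round(1))
c=proj(p,T)[0]; x,y=int(c[0]),int(c[1])
a=p['img'][y-50:y+30,x-45:x+45].copy(); c=proj(t,T)[0]; x2,y2=int(c[0]),int(c[1]); b=t['img'][y2-40:y2+40,x2-45:x2+45]
print(x-45,y-50,x2-45,y2-40)
im=np.hstack([cv2.resize(k,None,fx=4.4,fy=4.4,interpolation=cv2.INTER_CUBIC) for k in (a,b)]); cv2.circle(im,(int(45.5*4.4),int(50.5*4.4)),2,(0,0,255),-1); cv2.imwrite('pics/tip.png',im)"
```

```text
t 8.15 tcp [ 465.8 -151.1  121.5] lamp [-138.2 -205.3  121.5] yawx -4.59 F [0.2 0.7 0. ] w 0.5 ff 0.0 j [ 0.44  0.24 -0.22  1.99  0.06  0.92 -1.46]
0 [207.5 215.2] [379.4 233.1]
40 [206.3 205.8] [383.  232.5]
80 [205.  196.2] [386.7 231.8]
97 [204.5 192. ] [388.4 231.5]
162 165 334 193
```

View pics/tip.png

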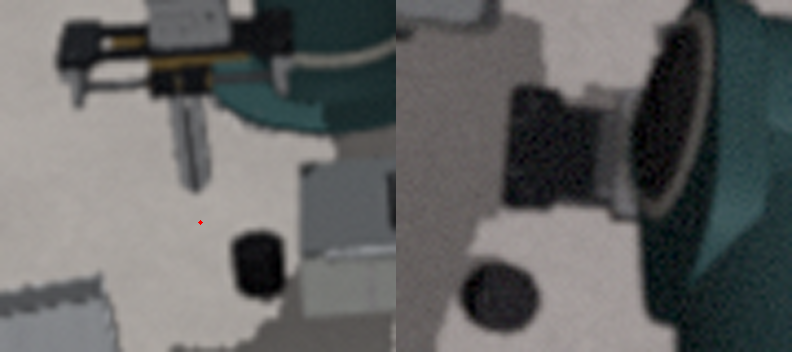

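The fingertips show at full-frame (206.3,208.2), where the reported TCP projects to (207.5,215.2). The real tips look about 30 mm higher than the TCP reading, which would explain passing over the bar. I'll check with a gentle touch on the free bench here.

arm_command:
  rows:
    - {"x": 0, "y": 0, "z": 4, "yaw": 0, "hand": -1}
    - {"x": 0, "y": 0, "z": 4, "yaw": 0, "hand": -1}
    - {"x": 0, "y": 0, "z": 3, "yaw": 0, "hand": -1}
    - {"x": 0, "y": 0, "z": 0, "yaw": 0, "hand": -1}
    - {"x": 0, "y": 0, "z": 0, "yaw": 0, "hand": -1}

```text
time_s: 8.75
tool_pos: [466.3, -149.5, 12.2]
tcp_rot: [-3.139, 0.12, 0.001]
wrist_force: [-0.3, 0.1, 0.6]
grip_width: 0.5
finger_force: 0.0
```

```bash
python3 -c "
from h import *
st()
p=manip.get_image('scene'); T=manip.read_state()['tool_pos']
c=proj(p,T)[0];print(c, proj(p,T+[0,0,30])[0]); 
g=p['img'].mean(2)
x,y=int(round(c[0])),int(round(c[1]))
print(x-7,y-22); print(g[y-22:y+8,x-7:x+8].astype(int))"
```

```text
t 8.75 tcp [ 466.3 -149.5   12.2] lamp [-137.9 -203.6   12.2] yawx -4.38 F [-0.3  0.1  0.6] w 0.5 ff 0.0 j [ 0.41  0.41 -0.2   2.06  0.12  0.68 -1.51]
[211.06200391 239.36132471] [210.21132366 232.90707478]
204 217
[[140 114 100  80  71  93 101 107 139 160 165 165 159 137 117]
 [133 109  99  84  66  91 104 113 129 156 157 136 111  79  53]
 [135 110 102  91  65  90 104 112 124 150 132  87  52  30  17]
 [151 123 106  95  68  89 103 105 121 146 109  53  19  18  17]
 [160 133 112  96  68  81  99 102 113 141 100  39  12  19  21]
 [160 138 113  96  70  75  98 100 109 141 102  41  13  15  19]
 [160 139 114  98  73  71  96  99 105 141 108  51  19  15  16]
 [163 140 113  98  74  66  94 100 105 139 111  57  15  10  11]
 [163 149 118 101  82  68  92 101 109 134 113  57  16   6  13]
 [167 158 124 102  88  67  90 103 110 130 120  70  21   0  10]
 [169 162 128 105  93  68  90 104 114 126 127  79  25   7  10]
 [167 162 133 110  96  68  87 105 110 121 137  91  31   6  13]
 [167 165 141 113  98  70  80  98 103 117 142  97  33   7   9]
 [167 164 142 114  98  69  70  94 101 121 146 114  56  14   5]
 [1
[... 305 characters left out ...]
9 168]
 [162 162 161 161 164 165 165 164 163 162 164 163 160 158 159]
 [162 162 160 161 161 164 164 163 162 162 163 160 133 119 122]
 [162 161 162 161 163 163 161 161 162 165 165 153 115  91  90]
 [161 161 162 163 164 162 165 161 159 161 156 132  98  83  84]
 [163 164 165 163 165 164 159 152 134 122 120 101  87  86  86]
 [159 159 160 159 160 154 134 118 100  91  89  87  86  88  87]
 [121 120 121 121 122 115  98  88  85  86  86  88  86  87  87]
 [ 89  87  88  87  89  99  99  90  85  87  88  88  88  86  86]
 [ 98  99  99  98 106 135 139 108  88  85  88  89  87  85  87]
 [133 146 147 147 148 164 162 119  90  89  88  87  85  86  87]
 [149 166 168 165 166 169 157 116  88  87  86  86  85  85  85]]
```

arm_command:
  rows:
    - {"x": 0, "y": 0, "z": 1.0, "yaw": 0, "hand": -1}
    - {"x": 0, "y": 0, "z": 0, "yaw": 0, "hand": -1}
    - {"x": 0, "y": 0, "z": 0.1, "yaw": 0, "hand": -1}
    - {"x": 0, "y": 0, "z": 0, "yaw": 0, "hand": -1}

```text
time_s: 9.2
tool_pos: [466.1, -150.5, 0.8]
tcp_rot: [3.139, -0.123, 0.0]
wrist_force: [-0.4, 0.2, 0.4]
grip_width: 0.4
finger_force: 0.0
```

arm_command:
  rows:
    - {"x": 0, "y": 0, "z": 0.2, "yaw": 0, "hand": -1}
    - {"x": 0, "y": 0, "z": 0, "yaw": 0, "hand": -1}

```text
time_s: 9.4
tool_pos: [465.9, -150.4, -1.6]
tcp_rot: [-3.139, 0.123, 0.0]
wrist_force: [-0.1, 0.5, -0.8]
grip_width: 0.3
finger_force: 0.0
```

arm_command:
  rows:
    - {"x": 0, "y": 0, "z": 0.1, "yaw": 0, "hand": -1}
    - {"x": 0, "y": 0, "z": 0, "yaw": 0, "hand": -1}

```text
time_s: 9.6
tool_pos: [466.0, -150.4, -2.6]
tcp_rot: [-3.139, 0.123, 0.0]
wrist_force: [0.2, 0.2, -0.4]
grip_width: 0.4
finger_force: 0.0
```

arm_command:
  rows:
    - {"x": 0, "y": 0, "z": 1.0, "yaw": 0, "hand": -1}
    - {"x": 0, "y": 0, "z": 0.7, "yaw": 0, "hand": -1}
    - {"x": 0, "y": 0, "z": 0, "yaw": 0, "hand": -1}
    - {"x": 0, "y": 0, "z": 0, "yaw": 0, "hand": -1}

```text
time_s: 10.0
tool_pos: [465.8, -150.2, -19.8]
tcp_rot: [-3.139, 0.122, 0.001]
wrist_force: [-0.2, 0.1, -0.1]
grip_width: 0.7
finger_force: 0.0
```

arm_command:
  rows:
    - {"x": 0, "y": 0, "z": 0.2, "yaw": 0, "hand": -1}
    - {"x": 0, "y": 0, "z": 0, "yaw": 0, "hand": -1}

```text
time_s: 10.2
tool_pos: [466.0, -150.4, -21.5]
tcp_rot: [-3.139, 0.123, 0.0]
wrist_force: [0.0, -0.8, -0.4]
grip_width: 0.6
finger_force: 0.0
```

arm_command:
  rows:
    - {"x": 0, "y": 0, "z": 0.2, "yaw": 0, "hand": -1}
    - {"x": 0, "y": 0, "z": 0, "yaw": 0, "hand": -1}

```text
time_s: 10.4
tool_pos: [465.9, -150.4, -23.6]
tcp_rot: [-3.139, 0.123, 0.0]
wrist_force: [0.2, -0.3, -0.1]
grip_width: 0.4
finger_force: 0.0
```

arm_command:
  rows:
    - {"x": 0, "y": 0, "z": 0.1, "yaw": 0, "hand": -1}
    - {"x": 0, "y": 0, "z": 0, "yaw": 0, "hand": -1}

```text
time_s: 10.6
tool_pos: [466.0, -150.4, -24.5]
tcp_rot: [-3.139, 0.123, 0.0]
wrist_force: [0.3, 0.0, -0.7]
grip_width: 0.3
finger_force: 0.0
```

arm_command:
  rows:
    - {"x": 0, "y": 0, "z": 0.1, "yaw": 0, "hand": -1}
    - {"x": 0, "y": 0, "z": 0, "yaw": 0, "hand": -1}

```text
time_s: 10.8
tool_pos: [466.0, -150.4, -25.5]
tcp_rot: [-3.139, 0.123, 0.0]
wrist_force: [-0.2, 0.6, -0.1]
grip_width: 0.5
finger_force: 0.0
```

arm_command:
  rows:
    - {"x": 0, "y": 0, "z": 0.2, "yaw": 0, "hand": -1}
    - {"x": 0, "y": 0, "z": 0, "yaw": 0, "hand": -1}

```text
time_s: 11.0
tool_pos: [465.9, -150.3, -27.7]
tcp_rot: [-3.139, 0.122, 0.0]
wrist_force: [-1.0, -0.5, 0.4]
grip_width: 0.4
finger_force: 0.0
```

arm_command:
  rows:
    - {"x": 0, "y": 0, "z": 0.1, "yaw": 0, "hand": -1}
    - {"x": 0, "y": 0, "z": 0, "yaw": 0, "hand": -1}

```text
time_s: 11.2
tool_pos: [465.9, -150.4, -28.6]
tcp_rot: [-3.139, 0.123, 0.0]
wrist_force: [0.2, -0.4, 0.0]
grip_width: 0.4
finger_force: 0.0
```

arm_command:
  rows:
    - {"x": 0, "y": 0, "z": 0.1, "yaw": 0, "hand": -1}
    - {"x": 0, "y": 0, "z": 0, "yaw": 0, "hand": -1}

```text
time_s: 11.4
tool_pos: [465.9, -150.3, -29.6]
tcp_rot: [-3.139, 0.123, 0.0]
wrist_force: [1.1, 0.5, -0.2]
grip_width: 0.4
finger_force: 0.0
```

arm_command:
  rows:
    - {"x": 0, "y": 0, "z": 0.1, "yaw": 0, "hand": -1}
    - {"x": 0, "y": 0, "z": 0, "yaw": 0, "hand": -1}

```text
time_s: 11.6
tool_pos: [465.9, -150.4, -30.5]
tcp_rot: [-3.139, 0.122, 0.0]
wrist_force: [0.2, 1.0, -0.4]
grip_width: 0.5
finger_force: 0.0
```

arm_command:
  rows:
    - {"x": 0, "y": 0, "z": 0.1, "yaw": 0, "hand": -1}
    - {"x": 0, "y": 0, "z": 0, "yaw": 0, "hand": -1}

```text
time_s: 11.8
tool_pos: [465.9, -150.3, -31.6]
tcp_rot: [-3.139, 0.123, 0.0]
wrist_force: [-0.0, -0.1, 0.5]
grip_width: 0.8
finger_force: 0.0
```

arm_command:
  rows:
    - {"x": 0, "y": 0, "z": 0.1, "yaw": 0, "hand": -1}
    - {"x": 0, "y": 0, "z": 0, "yaw": 0, "hand": -1}

```text
time_s: 12.0
tool_pos: [465.9, -150.3, -32.6]
tcp_rot: [-3.139, 0.123, 0.0]
wrist_force: [-0.7, -0.5, -0.2]
grip_width: 0.5
finger_force: 0.0
```

arm_command:
  rows:
    - {"x": 0, "y": 0, "z": 0.1, "yaw": 0, "hand": -1}
    - {"x": 0, "y": 0, "z": 0, "yaw": 0, "hand": -1}

```text
time_s: 12.2
tool_pos: [465.9, -150.3, -33.6]
tcp_rot: [-3.139, 0.123, 0.0]
wrist_force: [0.9, 0.3, 0.3]
grip_width: 0.6
finger_force: 0.0
```

arm_command:
  rows:
    - {"x": 0, "y": 0, "z": 0.1, "yaw": 0, "hand": -1}
    - {"x": 0, "y": 0, "z": 0, "yaw": 0, "hand": -1}

```text
time_s: 12.4
tool_pos: [465.9, -150.4, -34.6]
tcp_rot: [-3.139, 0.122, 0.0]
wrist_force: [-0.1, 0.5, 1.2]
grip_width: 0.4
finger_force: 0.0
```

```bash
python3 -c "
from h import *
st()
p=manip.get_image('scene'); T=manip.read_state()['tool_pos']
c=proj(p,T)[0];print(c, proj(p,T+[0,0,30])[0],proj(p,[T[0],T[1],0])[0]); 
g=p['img'].mean(2)
x,y=int(round(c[0])),int(round(c[1]))
print(x-7,y-14); print(g[y-14:y+4,x-9:x+10].astype(int))"
```

```text
t 12.4 tcp [ 465.9 -150.4  -34.6] lamp [-138.1 -204.6  -34.6] yawx -4.47 F [-0.1  0.5  1.2] w 0.4 ff 0.0 j [ 0.4   0.5  -0.18  2.08  0.15  0.58 -1.54]
[212.23833107 249.14191768] [211.41573769 242.9069918 ] [211.29015307 241.95527731]
205 235
[[163 163 163 142 115 101  84  67  92 100 105 140 163 169 170 160 134 102
   89]
 [162 164 162 149 119 104  92  67  89 101 105 130 152 161 155 131 102  88
   88]
 [164 163 163 158 129 109  96  67  89 103 106 106 117 122 120 101  87  85
   85]
 [165 164 164 161 138 113  97  69  82 101 102  88  87  90  89  86  85  84
   85]
 [164 164 166 162 142 115  98  72  78  98 100  82  81  85  87  85  84  83
   85]
 [159 159 160 156 137 114 100  73  73  97 101  87  83  86  87  86  87  86
   87]
 [121 121 121 121 109 103  99  76  67  94 103  94  88  88  89  87  89  87
   85]
 [ 87  86  89  98  93  95  98  81  67  91  98  93  89  89  86  88  88  88
   86]
 [100  99 106 126 115 105  96  87  74  89  94  89  88  88  87  87  87  89
   88]
 [145 144 147 158 151 134 106  90  83  88  88  89  89  86  87  86  87  86
   88]
 [166 166 166 169 161 134 102  91  88  89  89  89  88  83  86  86  86  88
   88]
 [167 167 171 172 162 122  91  87  87  88  89  89  88  86  87  86  88  88
   87]
 [166 161 159 161 153 115  90  87  87  89  87  87  87  86  88  88  88  87
   88]
 [153 131 119 119 117  98  87  88  88  88  89  88  87  87  86  88  89  89
   87]
 [125 112 104 103  92  89  86  87  88  89  88  89  86  88  87  87  88  88
   88]
 [146 145 146 138 106  87  87  89  88  89  90  89  88  87  87  91  89  91
   89]
 [162 162 165 157 114  88  87  89  88  89  89  88  88  88  88  88  88  87
   89]
 [163 162 163 155 120  91  87  89  87  89  89  89  90  88  88  86  88  89
   88]]
```

arm_command:
  rows:
    - {"x": 0, "y": 0, "z": 0.1, "yaw": 0, "hand": -1}
    - {"x": 0, "y": 0, "z": 0, "yaw": 0, "hand": -1}

```text
time_s: 12.65
tool_pos: [466.0, -150.4, -35.5]
tcp_rot: [-3.139, 0.123, 0.0]
wrist_force: [-0.1, 0.1, 0.1]
grip_width: 0.5
finger_force: 0.0
```

arm_command:
  rows:
    - {"x": 0, "y": 0, "z": 0.1, "yaw": 0, "hand": -1}
    - {"x": 0, "y": 0, "z": 0, "yaw": 0, "hand": -1}

```text
time_s: 12.85
tool_pos: [466.1, -150.4, -35.7]
tcp_rot: [3.139, -0.122, 0.0]
wrist_force: [-7.3, 2.4, 21.8]
grip_width: 0.7
finger_force: 10.8
```

arm_command:
  rows:
    - {"x": 0, "y": 0, "z": 0.1, "yaw": 0, "hand": -1}
    - {"x": 0, "y": 0, "z": 0, "yaw": 0, "hand": -1}

```text
time_s: 13.05
tool_pos: [466.2, -150.4, -35.9]
tcp_rot: [3.139, -0.122, 0.0]
wrist_force: [-13.1, 4.5, 45.6]
grip_width: 0.1
finger_force: 22.8
```

arm_command:
  rows:
    - {"x": 0, "y": 0, "z": 0.1, "yaw": 0, "hand": -1}
    - {"x": 0, "y": 0, "z": 0, "yaw": 0, "hand": -1}

```text
time_s: 13.25
tool_pos: [466.3, -150.5, -36.1]
tcp_rot: [3.138, -0.122, 0.001]
wrist_force: [-20.3, 7.7, 70.5]
grip_width: 0.4
finger_force: 34.9
```

arm_command:
  rows:
    - {"x": 0, "y": 0, "z": 0.1, "yaw": 0, "hand": -1}
    - {"x": 0, "y": 0, "z": 0, "yaw": 0, "hand": -1}

```text
time_s: 13.45
tool_pos: [466.4, -150.5, -36.2]
tcp_rot: [3.138, -0.122, 0.001]
wrist_force: [-27.4, 8.2, 94.1]
grip_width: 0.5
finger_force: 47.1
```

Contact came at a TCP reading of z = −35.6, so the true tip height is the reading + 35.6 mm. I'm backing off and sweeping the knob at the corrected height, true tip z about 122 (reading 86).

arm_command:
  rows:
    - {"x": 0, "y": 0, "z": -2.7, "yaw": 0, "hand": -1}
    - {"x": 0, "y": 0, "z": -5, "yaw": 0, "hand": -1}
    - {"x": 0, "y": 0, "z": -5, "yaw": 0, "hand": -1}
    - {"x": 0, "y": -3.8, "z": 0, "yaw": 0, "hand": -1}
    - {"x": 0, "y": -3.8, "z": 0, "yaw": 0, "hand": -1}
    - {"x": 0, "y": -3.8, "z": 0, "yaw": 0, "hand": -1}
    - {"x": 0, "y": -3, "z": 0, "yaw": 0, "hand": -1}
    - {"x": 0, "y": 0, "z": 0, "yaw": 0, "hand": -1}

```text
time_s: 14.25
tool_pos: [477.4, -2.9, 87.7]
tcp_rot: [-3.138, 0.114, -0.0]
wrist_force: [0.7, -0.3, 0.3]
grip_width: 0.5
finger_force: 0.0
```

arm_command:
  rows:
    - {"x": 0, "y": 0, "z": 0, "yaw": 0, "hand": -1}
    - {"x": 0, "y": 0, "z": 0, "yaw": 0, "hand": -1}

```text
time_s: 14.45
tool_pos: [477.1, -7.8, 87.5]
tcp_rot: [3.139, -0.124, -0.0]
wrist_force: [0.4, 0.2, 0.2]
grip_width: 0.2
finger_force: 0.0
```

```bash
python3 -c "
from h import *
st()"
```

```text
t 14.45 tcp [477.1  -7.8  87.5] lamp [-138.4  -61.6   87.5] yawx -4.54 F [0.4 0.2 0.2] w 0.2 ff 0.0 j [ 0.21  0.27 -0.3   2.04  0.11  0.84 -1.8 ]
```

arm_command:
  rows:
    - {"x": 0, "y": -1.2, "z": 0, "yaw": 0, "hand": -1}
    - {"x": 0, "y": -1.2, "z": 0, "yaw": 0, "hand": -1}
    - {"x": 0, "y": 0, "z": 0, "yaw": 0, "hand": -1}

```text
time_s: 14.75
tool_pos: [479.0, 18.7, 87.5]
tcp_rot: [-3.139, 0.12, 0.001]
wrist_force: [0.5, 0.2, -0.7]
grip_width: 1.1
finger_force: 0.0
```

arm_command:
  rows:
    - {"x": 0, "y": -0.4, "z": 0, "yaw": 0, "hand": -1}
    - {"x": 0, "y": -0.4, "z": 0, "yaw": 0, "hand": -1}
    - {"x": 0, "y": 0, "z": 0, "yaw": 0, "hand": -1}

```text
time_s: 15.05
tool_pos: [479.4, 25.2, 87.4]
tcp_rot: [3.139, -0.122, -0.001]
wrist_force: [-0.7, -0.6, -0.4]
grip_width: 0.7
finger_force: 0.4
```

arm_command:
  rows:
    - {"x": 0, "y": -0.4, "z": 0, "yaw": 0, "hand": -1}
    - {"x": 0, "y": -0.4, "z": 0, "yaw": 0, "hand": -1}
    - {"x": 0, "y": 0, "z": 0, "yaw": 0, "hand": -1}

```text
time_s: 15.35
tool_pos: [480.5, 33.8, 87.6]
tcp_rot: [-3.139, 0.121, -0.0]
wrist_force: [0.5, 0.3, -0.2]
grip_width: 0.3
finger_force: 0.0
```

arm_command:
  rows:
    - {"x": 0, "y": -0.4, "z": 0, "yaw": 0, "hand": -1}
    - {"x": 0, "y": 0, "z": 0, "yaw": 0, "hand": -1}

```text
time_s: 15.55
tool_pos: [480.6, 37.4, 87.5]
tcp_rot: [-3.139, 0.122, 0.0]
wrist_force: [-2.2, -1.1, 0.2]
grip_width: 0.2
finger_force: 0.7
```

arm_command:
  rows:
    - {"x": 0, "y": -0.4, "z": 0, "yaw": 0, "hand": -1}
    - {"x": 0, "y": 0, "z": 0, "yaw": 0, "hand": -1}

```text
time_s: 15.75
tool_pos: [480.6, 41.3, 87.5]
tcp_rot: [3.139, -0.122, -0.001]
wrist_force: [-3.7, -2.3, 0.3]
grip_width: 0.6
finger_force: 1.5
```

arm_command:
  rows:
    - {"x": 0, "y": -0.3, "z": 0, "yaw": 0, "hand": -1}
    - {"x": 0, "y": 0, "z": 0, "yaw": 0, "hand": -1}

```text
time_s: 15.95
tool_pos: [481.1, 44.3, 87.5]
tcp_rot: [-3.139, 0.122, 0.0]
wrist_force: [-2.6, -1.4, -1.3]
grip_width: 0.8
finger_force: 1.2
```

arm_command:
  rows:
    - {"x": 0, "y": -0.2, "z": 0, "yaw": 0, "hand": -1}
    - {"x": 0, "y": 0, "z": 0, "yaw": 0, "hand": -1}

```text
time_s: 16.15
tool_pos: [481.6, 46.2, 87.6]
tcp_rot: [-3.139, 0.122, -0.001]
wrist_force: [-1.1, -1.7, -0.2]
grip_width: 0.2
finger_force: 1.0
```

```bash
python3 -c "
from h import *
st()"
```

```text
t 16.15 tcp [481.6  46.2  87.6] lamp [-138.2   -7.4   87.6] yawx -4.47 F [-1.1 -1.7 -0.2] w 0.2 ff 1.0 j [ 0.12  0.29 -0.33  2.03  0.12  0.85 -1.92]
```

arm_command:
  rows:
    - {"x": 0, "y": -0.2, "z": 0, "yaw": 0, "hand": -1}
    - {"x": 0, "y": 0, "z": 0, "yaw": 0, "hand": -1}

```text
time_s: 16.35
tool_pos: [481.6, 46.7, 87.5]
tcp_rot: [3.138, -0.124, -0.0]
wrist_force: [-0.2, -10.9, 1.0]
grip_width: -0.1
finger_force: 4.1
```

arm_command:
  rows:
    - {"x": 0, "y": -0.2, "z": 0, "yaw": 0, "hand": -1}
    - {"x": 0, "y": 0, "z": 0, "yaw": 0, "hand": -1}

```text
time_s: 16.55
tool_pos: [481.7, 47.0, 87.5]
tcp_rot: [3.136, -0.127, -0.001]
wrist_force: [-1.7, -20.7, 2.2]
grip_width: 0.5
finger_force: 8.2
```

The force rises sharply at lamp y ≈ −6.5, which matches the stop. I'm backing off to check.

arm_command:
  rows:
    - {"x": 0, "y": 4, "z": 0, "yaw": 0, "hand": -1}
    - {"x": 0, "y": 4, "z": 0, "yaw": 0, "hand": -1}
    - {"x": 0, "y": 4.5, "z": 0, "yaw": 0, "hand": -1}
    - {"x": 0, "y": 4.5, "z": 0, "yaw": 0, "hand": -1}
    - {"x": 0, "y": 4, "z": 0, "yaw": 0, "hand": -1}
    - {"x": 0, "y": 0, "z": 0, "yaw": 0, "hand": 1}

```text
time_s: 17.15
tool_pos: [464.9, -164.4, 87.7]
tcp_rot: [3.138, -0.132, 0.001]
wrist_force: [0.6, 1.2, -0.5]
grip_width: 5.5
finger_force: 0.0
```

```bash
python3 -c "
from h import *
st()
p=manip.get_image('top'); m=manip.trace(p,'dimmer_grip'); print([(d['confidence'],d['rect'],rect(p,d['pixels'],157)) for d in m])
for (l,a) in [(0,0),(34,-.65),(34,0),(34,.65)]: print(l,a,proj(p,lampT(L,[(-112-l*np.cos(a),-l*np.sin(a),157)]))[0].round(1))
for d in manip.trace(p,'prybar_mid'): print('pry',d['confidence'],rect(p,d['pixels'],14))
g=p['img'].mean(2).astype(int); print(g[214:232,294:320])
"
```

```text
t 17.15 tcp [ 464.9 -164.4   87.7] lamp [-138.1 -218.6   87.7] yawx -4.83 F [ 0.6  1.2 -0.5] w 5.5 ff 0.0 j [ 0.46  0.29 -0.21  2.01  0.08  0.85 -1.45]
[]
0 0 [307.6 214.8]
34 -0.65 [299. 224.]
34 0 [306.4 227.4]
34 0.65 [314.2 225.6]
pry 0.82 ((603.249267578125, 598.3986206054688), (252.20225524902344, 26.449037551879883), 28.434526443481445)
pry 0.79 ((470.388671875, 322.72064208984375), (172.1213836669922, 18.149547576904297), 24.26285171508789)
pry 0.79 ((321.2236022949219, 602.037841796875), (250.4700164794922, 26.960359573364258), 63.975440979003906)
pry 0.21 ((376.2194519042969, 108.0956802368164), (50.349647521972656, 44.88372039794922), 1.3570388555526733)
[[ 99  97  99 101 102 104  96  89  70  93 151 171 176 178 174 172 176 175
  168 162 158 153 154 156 156 156]
 [ 97  99 101 104  99  99  97  85  57  86 149 172 178 175 177 175 175 172
  163 157 154 155 154 156 156 156]
 [ 99  96  95 101 105 102  97  88  60  80 137 166 172 178 175 175 172 163
  147 147 153 153 156 156 157 153]
 [ 95  93 107 118 126 123 123 101  65  55 105 145 162 171 173 173 162 142
  135 146 155 156 152 155
[... 836 characters left out ...]
53 153 148
  148 153 152 151 155 152 155 153]
 [154 153 158 156 150 142 146 149 152 156 153 153 155 152 154 157 152 150
  149 152 152 152 153 157 153 152]
 [155 154 156 156 155 154 154 159 155 158 152 151 153 152 155 155 154 151
  151 151 153 152 151 155 155 153]
 [155 154 154 154 153 154 155 156 154 155 152 152 154 151 157 156 153 153
  154 151 151 153 153 154 153 152]
 [155 155 154 153 153 153 154 155 152 153 153 152 152 153 155 155 153 153
  152 148 151 154 155 153 154 152]
 [153 155 156 152 154 153 154 155 152 153 155 151 152 155 156 154 155 153
  149 151 148 153 154 152 151 153]
 [154 153 153 152 152 154 151 152 153 153 154 153 149 154 154 155 155 154
  151 150 151 152 151 151 150 151]]
```

The bar end is now at about (299.5,224), and the off position predicts (299,224), so the lamp is off. Next is the pry bar, measured fresh.

```bash
cat >> h.py <<'E'
def pry(p):
    b=None
    for d in manip.trace(p,"prybar_mid"):
        r=rect(p,d["pixels"],14)
        if 150<max(r[1])<200 and (b is None or d["confidence"]>b[0]): b=(d["confidence"],d["pixels"])
    ys,xs=np.nonzero(b[1]); w=unproj(p,np.c_[xs,ys],14)[:,:2]; m=w.mean(0)
    u=np.linalg.svd(w-m,full_matrices=False)[2][0]; u=u*np.sign(u[0]); t=(w-m)@u
    lo,hi=t.min(),t.max(); c=m+u*(lo+hi)/2
    return c-37.5*u, np.degrees(np.arctan2(u[1],u[0])), hi-lo
def to(x,y,ztip,yaw):
    s=manip.read_state(); M=Ro.from_rotvec(s["tcp_rot"]).as_matrix(); y0=np.degrees(np.arctan2(M[1,0],M[0,0]))
    a=np.radians(yaw); d=np.array([x,y])-s["tool_pos"][:2]
    print("tool yaw",round(y0-yaw,1),"then x %.2f y %.2f z %.2f cm"%((d@[np.cos(a),np.sin(a)])/10,(d@[np.sin(a),-np.cos(a)])/10,(s["tool_pos"][2]+35.6-ztip)/10))
E
python3 -c "
from h import *
for i in range(3):
    c,y,l=pry(manip.get_image('top')); print(c,y,l)
g=c+10*np.array([np.cos(np.radians(y)),np.sin(np.radians(y))])
st(); to(*g,60,y)
print(unproj(manip.get_image('top'),[[224.6,255.6],[202.6,201.6]],14))
"
```

```text
[436.19146293 307.37226037] 25.095674626720143 174.48535289863278
[436.75231241 307.6019171 ] 25.265537694825166 173.2832444710912
[436.92328625 307.71581737] 24.87007251729814 176.10055300240265
t 17.6 tcp [ 465.5 -158.6   87.6] lamp [-137.9 -212.8   87.6] yawx -4.4 F [ 0.5 -0.1  0.3] w 41.0 ff 0.0 j [ 0.45  0.29 -0.21  2.01  0.08  0.85 -1.46]
tool yaw -29.3 then x 18.02 y -43.51 z 6.32 cm
[[392.35040882 287.40701427  14.        ]
 [552.78772025 360.10669343  14.        ]]
```

arm_command:
  rows:
    - {"x": 0, "y": 0, "z": -4, "yaw": 0, "hand": 1}
    - {"x": 0, "y": 0, "z": -4, "yaw": -7.3, "hand": 1}
    - {"x": 0, "y": 0, "z": 0, "yaw": -7.3, "hand": 1}
    - {"x": 0, "y": 0, "z": 0, "yaw": -7.3, "hand": 1}
    - {"x": 0, "y": 0, "z": 0, "yaw": -7.4, "hand": 1}
    - {"x": 1.8, "y": -4.3, "z": 0, "yaw": 0, "hand": 1}
    - {"x": 1.8, "y": -4.3, "z": 0, "yaw": 0, "hand": 1}
    - {"x": 1.8, "y": -4.3, "z": 0, "yaw": 0, "hand": 1}

```text
time_s: 18.45
tool_pos: [459.8, -17.9, 167.7]
tcp_rot: [3.068, 0.675, 0.0]
wrist_force: [0.1, 0.4, -1.1]
grip_width: 93.9
finger_force: 0.0
```

arm_command:
  rows:
    - {"x": 1.8, "y": -4.3, "z": 0, "yaw": 0, "hand": 1}
    - {"x": 1.8, "y": -4.3, "z": 0, "yaw": 0, "hand": 1}
    - {"x": 1.8, "y": -4.3, "z": 0, "yaw": 0, "hand": 1}
    - {"x": 1.8, "y": -4.3, "z": 0, "yaw": 0, "hand": 1}
    - {"x": 1.8, "y": -4.3, "z": 0, "yaw": 0, "hand": 1}
    - {"x": 1.8, "y": -4.3, "z": 0, "yaw": 0, "hand": 1}
    - {"x": 1.8, "y": -4.3, "z": 0, "yaw": 0, "hand": 1}
    - {"x": 0, "y": 0, "z": 0, "yaw": 0, "hand": 1}

```text
time_s: 19.25
tool_pos: [446.0, 312.7, 167.6]
tcp_rot: [-3.063, -0.686, 0.0]
wrist_force: [-0.1, -1.9, -0.1]
grip_width: 94.0
finger_force: 0.0
```

arm_command:
  rows:
    - {"x": 0, "y": 0, "z": 4, "yaw": 0, "hand": 1}
    - {"x": 0, "y": 0, "z": 4, "yaw": 0, "hand": 1}
    - {"x": 0, "y": 0, "z": 4, "yaw": 0, "hand": 1}
    - {"x": 0, "y": 0, "z": 0, "yaw": 0, "hand": 1}
    - {"x": 0, "y": 0, "z": 0, "yaw": 0, "hand": 1}

```text
time_s: 19.75
tool_pos: [448.0, 306.8, 48.4]
tcp_rot: [-3.068, -0.676, 0.001]
wrist_force: [-0.2, 0.4, 0.9]
grip_width: 94.2
finger_force: 0.0
```

```bash
python3 -c "
from h import *
st(); to(445.8,311.8,6.6,25.1)
try: print(pry(manip.get_image('top')))
except Exception as e: print(e)
"
```

```text
t 19.75 tcp [448.  306.8  48.4] lamp [-192.6  249.7   48.4] yawx 24.85 F [-0.2  0.4  0.9] w 94.2 ff 0.0 j [-0.22  0.48 -0.54  1.91  0.32  0.84 -2.07]
tool yaw -0.2 then x 0.02 y -0.55 z 7.74 cm
'NoneType' object is not subscriptable
```

Shift y by −0.55, go down 7.7 and close with 50 N.

arm_command:
  squeeze: 50
  rows:
    - {"x": 0, "y": -0.55, "z": 3, "yaw": 0, "hand": 1}
    - {"x": 0, "y": 0, "z": 3, "yaw": 0, "hand": 1}
    - {"x": 0, "y": 0, "z": 1.6, "yaw": 0, "hand": 1}
    - {"x": 0, "y": 0, "z": 0, "yaw": 0, "hand": 0}
    - {"x": 0, "y": 0, "z": 0, "yaw": 0, "hand": -1}
    - {"x": 0, "y": 0, "z": 0, "yaw": 0, "hand": -1}
    - {"x": 0, "y": 0, "z": 0, "yaw": 0, "hand": -1}
    - {"x": 0, "y": 0, "z": 0, "yaw": 0, "hand": -1}

```text
time_s: 20.65
tool_pos: [446.2, 311.6, -27.7]
tcp_rot: [-3.068, -0.675, -0.002]
wrist_force: [0.1, -0.2, 1.0]
grip_width: 57.5
finger_force: 0.0
```

arm_command:
  rows:
    - {"x": 0, "y": 0, "z": 0, "yaw": 0, "hand": -1}
    - {"x": 0, "y": 0, "z": 0, "yaw": 0, "hand": -1}
    - {"x": 0, "y": 0, "z": 0, "yaw": 0, "hand": -1}
    - {"x": 0, "y": 0, "z": 0, "yaw": 0, "hand": -1}

```text
time_s: 21.05
tool_pos: [445.8, 311.5, -28.5]
tcp_rot: [-3.068, -0.675, 0.0]
wrist_force: [0.0, 0.2, -0.8]
grip_width: 25.3
finger_force: 0.0
```

```bash
python3 -c "
from h import *
st()"
```

```text
t 21.05 tcp [445.8 311.5 -28.5] lamp [-195.2  254.2  -28.5] yawx 24.83 F [ 0.   0.2 -0.8] w 25.3 ff 0.0 j [-0.28  0.6  -0.48  1.94  0.42  0.7  -2.15]
```

arm_command:
  rows:
    - {"x": 0, "y": 0, "z": 0, "yaw": 0, "hand": -1}
    - {"x": 0, "y": 0, "z": 0, "yaw": 0, "hand": -1}
    - {"x": 0, "y": 0, "z": 0, "yaw": 0, "hand": -1}
    - {"x": 0, "y": 0, "z": 0, "yaw": 0, "hand": -1}

```text
time_s: 21.45
tool_pos: [445.8, 311.4, -28.5]
tcp_rot: [-3.068, -0.675, 0.0]
wrist_force: [-0.5, 0.3, -0.6]
grip_width: 15.2
finger_force: 50.0
```

arm_command:
  rows:
    - {"x": 0, "y": 0, "z": -2, "yaw": 0, "hand": -1}
    - {"x": 0, "y": 0, "z": -4, "yaw": 0, "hand": -1}
    - {"x": 0, "y": 0, "z": -4, "yaw": 0, "hand": -1}
    - {"x": 0, "y": 0, "z": -4, "yaw": 0, "hand": -1}
    - {"x": 0, "y": 0, "z": -4, "yaw": 0, "hand": -1}
    - {"x": 0, "y": 0, "z": -1.8, "yaw": 0, "hand": -1}
    - {"x": 0, "y": 0, "z": 0, "yaw": 0, "hand": -1}
    - {"x": 0, "y": 0, "z": 0, "yaw": 0, "hand": -1}

```text
time_s: 22.25
tool_pos: [445.7, 311.2, 169.1]
tcp_rot: [3.068, 0.675, -0.0]
wrist_force: [0.2, -0.1, -0.5]
grip_width: 15.7
finger_force: 50.0
```

```bash
python3 -c "
from h import *
st()
a=L[2]; import math
# blade tip ahead of tcp by 115 along tool x; target tip at lamp x -80
g=lampT(L,[(-80-115,0,0)])[0]; to(g[0],g[1],202.6,math.degrees(a))
"
```

```text
t 22.25 tcp [445.7 311.2 169.1] lamp [-195.2  253.9  169.1] yawx 24.82 F [ 0.2 -0.1 -0.5] w 15.7 ff 50.0 j [-0.16  0.33 -0.61  1.8   0.21  1.08 -1.99]
tool yaw 29.4 then x 0.02 y 25.39 z 0.21 cm
```

arm_command:
  rows:
    - {"x": 0, "y": 0, "z": 0, "yaw": 7.4, "hand": -1}
    - {"x": 0, "y": 0, "z": 0, "yaw": 7.4, "hand": -1}
    - {"x": 0, "y": 0, "z": 0, "yaw": 7.4, "hand": -1}
    - {"x": 0, "y": 0, "z": 0, "yaw": 7.2, "hand": -1}
    - {"x": 0, "y": 4, "z": 0, "yaw": 0, "hand": -1}
    - {"x": 0, "y": 4, "z": 0, "yaw": 0, "hand": -1}
    - {"x": 0, "y": 4, "z": 0, "yaw": 0, "hand": -1}
    - {"x": 0, "y": 4, "z": 0, "yaw": 0, "hand": -1}

```text
time_s: 23.05
tool_pos: [431.9, 150.2, 168.1]
tcp_rot: [3.139, -0.125, -0.004]
wrist_force: [1.0, 0.4, 0.1]
grip_width: 15.5
finger_force: 50.0
```

arm_command:
  rows:
    - {"x": 0, "y": 4, "z": 0, "yaw": 0, "hand": -1}
    - {"x": 0, "y": 4, "z": 0, "yaw": 0, "hand": -1}
    - {"x": 0, "y": 1.3, "z": 0.2, "yaw": 0, "hand": -1}
    - {"x": 0, "y": 0, "z": 0, "yaw": 0, "hand": -1}
    - {"x": 0, "y": 0, "z": 0, "yaw": 0, "hand": -1}
    - {"x": 0, "y": 0, "z": 0, "yaw": 0, "hand": -1}

```text
time_s: 23.65
tool_pos: [425.4, 60.3, 167.1]
tcp_rot: [-3.139, 0.123, 0.001]
wrist_force: [-0.1, -0.2, -0.0]
grip_width: 15.4
finger_force: 50.0
```

```bash
python3 -c "
from h import *
st()
s=manip.read_state(); M=Ro.from_rotvec(s['tcp_rot']).as_matrix()
p=manip.get_image('top')
tip=s['tool_pos']+[0,0,43]+M[:,0]*115; print('tip lamp',inv(tip), proj(p,tip)[0], 'slot top edge px',proj(p,lampT(L,[(-62,0,220)]))[0])
q=proj(p,tip)[0].astype(int)
for d in manip.trace(p,'prybar_mid'): print(d['confidence'],d['rect'])
crop(p,q[0]-40,q[1]-35,q[0]+40,q[1]+35,8,'ins.png',[proj(p,tip)[0],proj(p,lampT(L,[(-62,20,220)]))[0],proj(p,lampT(L,[(-62,-20,220)]))[0]])
"
```

```text
t 23.65 tcp [425.4  60.3 167.1] lamp [-195.4    2.2  167.1] yawx -4.49 F [-0.1 -0.2 -0. ] w 15.4 ff 50.0 j [ 0.15  0.08 -0.38  2.06  0.03  1.01 -1.89]
tip lamp [-80.35690532   2.37496764 210.00045429] [309.35044402 200.8311608 ] slot top edge px [311.2630793  193.40344703]
0.78 [104.2, 147.0, 36.7, 71.4]
0.55 [266.0, 138.0, 92.9, 57.6]
0.46 [306.9, 201.1, 1.8, 11.9]
```

View pics/ins.png

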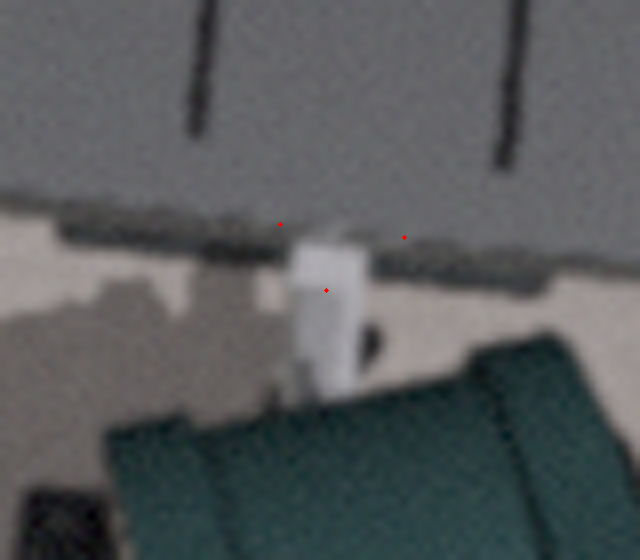

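The blade tip (grey) ends at about crop (322,286), on the predicted point and in front of the slot. I'm inserting in small steps.

arm_command:
  rows:
    - {"x": 0.8, "y": 0, "z": 0, "yaw": 0, "hand": -1}
    - {"x": 0.6, "y": 0, "z": 0, "yaw": 0, "hand": -1}
    - {"x": 0.4, "y": 0, "z": 0, "yaw": 0, "hand": -1}
    - {"x": 0, "y": 0, "z": 0, "yaw": 0, "hand": -1}

```text
time_s: 24.15
tool_pos: [444.1, 57.9, 167.4]
tcp_rot: [-3.139, 0.125, 0.001]
wrist_force: [0.1, -0.3, -1.4]
grip_width: 15.6
finger_force: 50.0
```

arm_command:
  rows:
    - {"x": 0.3, "y": 0, "z": 0, "yaw": 0, "hand": -1}
    - {"x": 0, "y": 0, "z": 0, "yaw": 0, "hand": -1}

```text
time_s: 24.35
tool_pos: [446.8, 57.6, 167.5]
tcp_rot: [-3.139, 0.125, 0.0]
wrist_force: [0.0, -0.1, -0.8]
grip_width: 15.8
finger_force: 50.0
```

arm_command:
  rows:
    - {"x": 0.3, "y": 0, "z": 0, "yaw": 0, "hand": -1}
    - {"x": 0, "y": 0, "z": 0, "yaw": 0, "hand": -1}

```text
time_s: 24.55
tool_pos: [449.8, 57.3, 167.6]
tcp_rot: [-3.139, 0.125, -0.0]
wrist_force: [-0.2, 0.5, -1.0]
grip_width: 15.3
finger_force: 50.0
```

```bash
python3 -c "
from h import *
st()"
```

```text
t 24.55 tcp [449.8  57.3 167.6] lamp [-170.8    1.2  167.6] yawx -4.58 F [-0.2  0.5 -1. ] w 15.3 ff 50.0 j [ 0.15  0.13 -0.37  2.01  0.05  1.01 -1.9 ]
```

The blade is in about 6 mm with no resistance. I'll go 4 mm further, then lift.

arm_command:
  rows:
    - {"x": 0.4, "y": 0, "z": 0, "yaw": 0, "hand": -1}
    - {"x": 0, "y": 0, "z": 0, "yaw": 0, "hand": -1}
    - {"x": 0, "y": 0, "z": -0.4, "yaw": 0, "hand": -1}
    - {"x": 0, "y": 0, "z": -0.4, "yaw": 0, "hand": -1}
    - {"x": 0, "y": 0, "z": 0, "yaw": 0, "hand": -1}

```text
time_s: 25.05
tool_pos: [453.6, 57.1, 176.1]
tcp_rot: [-3.139, 0.125, -0.001]
wrist_force: [-0.3, -0.7, -2.2]
grip_width: 15.4
finger_force: 50.0
```

arm_command:
  rows:
    - {"x": 0, "y": 0, "z": -0.4, "yaw": 0, "hand": -1}
    - {"x": 0, "y": 0, "z": -0.4, "yaw": 0, "hand": -1}
    - {"x": 0, "y": 0, "z": -0.4, "yaw": 0, "hand": -1}
    - {"x": 0, "y": 0, "z": 0, "yaw": 0, "hand": -1}

```text
time_s: 25.45
tool_pos: [453.7, 57.1, 188.1]
tcp_rot: [-3.139, 0.125, -0.001]
wrist_force: [0.0, 0.7, -1.8]
grip_width: 15.5
finger_force: 50.0
```

```bash
python3 -c "
from h import *
st()
for n in ('scene','top'):
    p=manip.get_image(n)
    print(n,[(d['confidence'],d['rect']) for d in manip.trace(p,'cover')])
    for th in (0,.1,.15): print(th,proj(p,lampT(L,[(62-124*np.cos(th),y,215+124*np.sin(th)) for y in (-119,119)])).round(1).tolist())
"
```

```text
t 25.45 tcp [453.7  57.1 188.1] lamp [-166.9    1.3  188.1] yawx -4.57 F [ 0.   0.7 -1.8] w 15.5 ff 50.0 j [ 0.16  0.11 -0.37  1.98  0.05  1.06 -1.89]
scene [(0.76, [228.4, 191.1, 85.3, 31.5]), (0.53, [135.8, 228.5, 57.1, 48.3])]
0 [[229.6, 202.4], [299.7, 197.6]]
0.1 [[229.3, 199.4], [299.8, 194.6]]
0.15 [[229.2, 197.9], [299.9, 193.1]]
top [(0.78, [262.2, 139.7, 99.2, 60.4])]
0 [[357.0, 198.5], [265.2, 188.8]]
0.1 [[357.9, 197.7], [265.1, 187.8]]
0.15 [[358.4, 197.1], [265.0, 187.2]]
```

The cover is rising. I'm following its arc.

arm_command:
  rows:
    - {"x": 0.6, "y": 0, "z": -1.2, "yaw": 0, "hand": -1}
    - {"x": 0.6, "y": 0, "z": -1.2, "yaw": 0, "hand": -1}
    - {"x": 0.7, "y": 0, "z": -1.3, "yaw": 0, "hand": -1}
    - {"x": 0.7, "y": 0, "z": -1.3, "yaw": 0, "hand": -1}
    - {"x": 0.7, "y": 0, "z": -1.3, "yaw": 0, "hand": -1}
    - {"x": 0, "y": 0, "z": 0, "yaw": 0, "hand": -1}

```text
time_s: 26.25
tool_pos: [488.3, 54.4, 252.7]
tcp_rot: [-3.138, 0.126, -0.005]
wrist_force: [0.6, 0.6, -0.3]
grip_width: 15.4
finger_force: 50.0
```

arm_command:
  rows:
    - {"x": 0.8, "y": 0, "z": -0.8, "yaw": 0, "hand": -1}
    - {"x": 0.8, "y": 0, "z": -0.6, "yaw": 0, "hand": -1}
    - {"x": 0.8, "y": 0, "z": -0.4, "yaw": 0, "hand": -1}
    - {"x": 0.8, "y": 0, "z": 0, "yaw": 0, "hand": -1}
    - {"x": 0.8, "y": 0, "z": 0, "yaw": 0, "hand": -1}
    - {"x": 0, "y": 0, "z": 0, "yaw": 0, "hand": -1}

```text
time_s: 26.85
tool_pos: [527.1, 51.1, 268.0]
tcp_rot: [-3.139, 0.126, 0.001]
wrist_force: [-0.8, -0.3, -0.5]
grip_width: 15.5
finger_force: 50.0
```

```bash
python3 -c "
from h import *
st()
for n in ('scene','top'):
    p=manip.get_image(n)
    print(n,[(d['confidence'],d['rect']) for d in manip.trace(p,'cover')])
    for th in (.8,1,1.1,1.2): print(th,proj(p,lampT(L,[(62-124*np.cos(th),y,215+124*np.sin(th)) for y in (-119,119)])).round(1).tolist())
"
```

```text
t 26.85 tcp [527.1  51.1 268. ] lamp [-93.3   1.1 268. ] yawx -4.59 F [-0.8 -0.3 -0.5] w 15.5 ff 50.0 j [ 0.16  0.18 -0.36  1.71  0.07  1.26 -1.87]
scene [(0.84, [226.2, 181.3, 84.1, 42.3]), (0.46, [242.9, 249.4, 44.4, 22.3]), (0.34, [136.3, 226.0, 57.8, 50.3])]
0.8 [[227.4, 184.5], [302.0, 179.8]]
1 [[227.0, 183.2], [303.0, 178.4]]
1.1 [[226.9, 183.1], [303.6, 178.2]]
1.2 [[226.7, 183.4], [304.3, 178.5]]
top [(0.91, [267.0, 138.1, 46.5, 13.4])]
0.8 [[365.3, 178.4], [265.9, 167.8]]
1 [[367.3, 169.2], [266.6, 158.4]]
1.1 [[368.2, 164.2], [267.1, 153.4]]
1.2 [[369.1, 159.0], [267.5, 148.1]]
```

arm_command:
  rows:
    - {"x": 0.9, "y": 0, "z": 0, "yaw": 0, "hand": -1}
    - {"x": 0.9, "y": 0, "z": 0, "yaw": 0, "hand": -1}
    - {"x": 0.9, "y": 0, "z": 0, "yaw": 0, "hand": -1}
    - {"x": 0.8, "y": 0, "z": 0, "yaw": 0, "hand": -1}
    - {"x": 0, "y": 0, "z": 0, "yaw": 0, "hand": -1}

```text
time_s: 27.55
tool_pos: [562.2, 48.3, 268.1]
tcp_rot: [-3.139, 0.126, 0.001]
wrist_force: [0.3, 0.1, -1.3]
grip_width: 15.7
finger_force: 50.0
```

arm_command:
  rows:
    - {"x": 0.4, "y": 0, "z": 0, "yaw": 0, "hand": -1}
    - {"x": 0.3, "y": 0, "z": 0, "yaw": 0, "hand": -1}
    - {"x": 0, "y": 0, "z": 0, "yaw": 0, "hand": -1}

```text
time_s: 27.85
tool_pos: [568.4, 47.9, 268.5]
tcp_rot: [-3.139, 0.125, 0.0]
wrist_force: [-1.0, 0.4, -0.9]
grip_width: 15.6
finger_force: 50.0
```

arm_command:
  rows:
    - {"x": 0.2, "y": 0, "z": 0, "yaw": 0, "hand": -1}
    - {"x": 0, "y": 0, "z": 0, "yaw": 0, "hand": -1}

```text
time_s: 28.05
tool_pos: [570.3, 47.7, 268.6]
tcp_rot: [-3.139, 0.125, -0.0]
wrist_force: [-0.4, -0.2, -0.7]
grip_width: 15.5
finger_force: 50.0
```

```bash
python3 -c "
from h import *
st()
for n in ('scene','top'):
    p=manip.get_image(n)
    print(n,[(d['confidence'],d['rect']) for d in manip.trace(p,'cover')])
    print(n,[(d['confidence'],d['rect']) for d in manip.trace(p,'pack0_mid')])
    for th in (1.4,1.6): print(th,proj(p,lampT(L,[(62-124*np.cos(th),y,215+124*np.sin(th)) for y in (-119,119)])).round(1).tolist())
"
```

```text
t 28.05 tcp [570.3  47.7 268.6] lamp [-50.    1.2 268.6] yawx -4.57 F [-0.4 -0.2 -0.7] w 15.5 ff 50.0 j [ 0.15  0.26 -0.35  1.61  0.09  1.28 -1.87]
scene [(0.59, [225.0, 184.6, 85.5, 39.6])]
scene []
1.4 [[226.5, 185.3], [305.6, 180.2]]
1.6 [[226.5, 188.8], [307.0, 183.6]]
top [(0.9, [271.0, 122.4, 20.0, 22.0])]
top []
1.4 [[370.6, 148.3], [268.6, 137.4]]
1.6 [[371.6, 137.8], [269.7, 126.9]]
```

arm_command:
  rows:
    - {"x": 0.3, "y": 0, "z": 0, "yaw": 0, "hand": -1}
    - {"x": 0, "y": 0, "z": 0, "yaw": 0, "hand": -1}

```text
time_s: 28.55
tool_pos: [571.1, 47.8, 267.8]
tcp_rot: [3.139, -0.124, -0.008]
wrist_force: [-16.2, 1.1, 3.8]
grip_width: 15.3
finger_force: 50.0
```

arm_command:
  rows:
    - {"x": 0.2, "y": 0, "z": 0, "yaw": 0, "hand": -1}
    - {"x": 0, "y": 0, "z": 0, "yaw": 0, "hand": -1}

```text
time_s: 28.75
tool_pos: [571.5, 47.9, 267.3]
tcp_rot: [3.139, -0.124, -0.013]
wrist_force: [-27.7, 2.3, 3.0]
grip_width: 15.3
finger_force: 50.0
```

The cover is at its stop (the force jumped). I'm withdrawing the bar and taking it back to the mat.

arm_command:
  rows:
    - {"x": -2, "y": 0, "z": 0, "yaw": 0, "hand": -1}
    - {"x": -4.2, "y": 0, "z": 0, "yaw": 0, "hand": -1}
    - {"x": -4.2, "y": 0, "z": 0, "yaw": 0, "hand": -1}
    - {"x": -4.2, "y": 0, "z": 0, "yaw": 0, "hand": -1}
    - {"x": 0, "y": -4.2, "z": 0, "yaw": 0, "hand": -1}
    - {"x": 0, "y": -4.2, "z": 0, "yaw": 0, "hand": -1}
    - {"x": 0, "y": -4.2, "z": 0, "yaw": 0, "hand": -1}
    - {"x": 0, "y": -4.2, "z": 0, "yaw": 0, "hand": -1}

```text
time_s: 29.55
tool_pos: [443.1, 228.0, 269.0]
tcp_rot: [-3.139, 0.126, -0.002]
wrist_force: [1.0, -0.4, -0.7]
grip_width: 15.6
finger_force: 50.0
```

arm_command:
  rows:
    - {"x": 0, "y": -4.2, "z": 0, "yaw": 0, "hand": -1}
    - {"x": 0, "y": -4.2, "z": 0, "yaw": 0, "hand": -1}
    - {"x": 0, "y": 0, "z": 4.5, "yaw": -7.3, "hand": -1}
    - {"x": 0, "y": 0, "z": 4.5, "yaw": -7.3, "hand": -1}
    - {"x": 0, "y": 0, "z": 4.5, "yaw": -7.3, "hand": -1}
    - {"x": 0, "y": 0, "z": 4.5, "yaw": -7.4, "hand": -1}
    - {"x": 0, "y": 0, "z": 0, "yaw": 0, "hand": -1}
    - {"x": 0, "y": 0, "z": 0, "yaw": 0, "hand": -1}

```text
time_s: 30.35
tool_pos: [449.9, 310.5, 89.5]
tcp_rot: [-3.07, -0.667, 0.001]
wrist_force: [0.3, -0.2, -0.1]
grip_width: 15.5
finger_force: 50.0
```

```bash
python3 -c "
from h import *
st(); to(446,312,6.9,25)
p=manip.get_image('top')
print([(d['confidence'],d['rect'],rect(p,d['pixels'],28)) for d in manip.trace(p,'tray')])
print([(d['confidence'],d['rect']) for d in manip.trace(p,'pack0_mid')])
for y in (-72,-24,24,72): print(y,proj(p,lampT(L,[(-43,y,208),(27,y,208)])).round(1).tolist())
crop(p,255,120,375,210,6,'bay.png',np.vstack([proj(p,lampT(L,[(x,y,208)])) for x in (-43,27) for y in (-72,-24,24,72)]))
"
```

```text
t 30.35 tcp [449.9 310.5  89.5] lamp [-191.   253.6   89.5] yawx 24.51 F [ 0.3 -0.2 -0.1] w 15.5 ff 50.0 j [-0.16  0.44 -0.63  1.87  0.32  0.93 -2.07]
tool yaw -0.5 then x -0.29 y -0.30 z 11.82 cm
[(0.59, [397.4, 194.4, 65.3, 72.5], ((487.23248291015625, -319.3046569824219), (199.41156005859375, 186.52133178710938), 6.021213054656982))]
[]
-72 [[339.2, 189.7], [341.6, 163.4]]
-24 [[320.8, 187.8], [323.4, 161.4]]
24 [[302.4, 185.8], [305.1, 159.5]]
72 [[284.1, 183.9], [286.8, 157.5]]
```

View pics/bay.png

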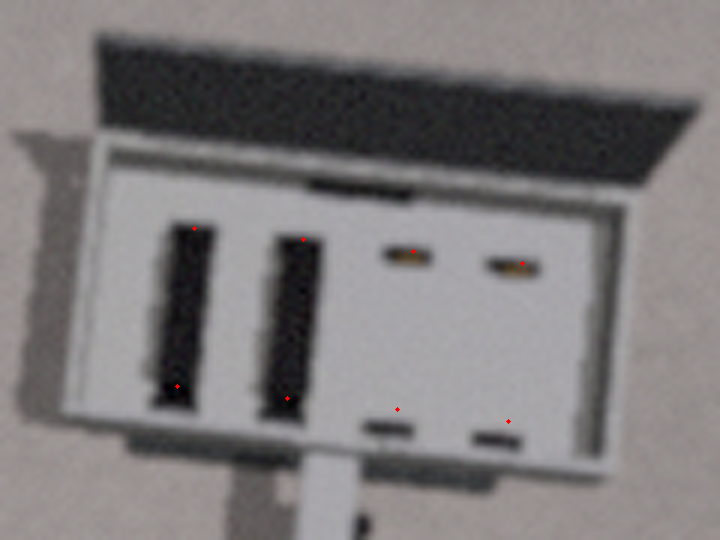

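The bay holds two packs, at lamp y +72 (crop x ≈ 185) and +24 (crop x ≈ 290). The other two places show only the empty contacts. The cover stands fully open. Now to lay the bar down.

arm_command:
  rows:
    - {"x": -0.3, "y": -0.3, "z": 4, "yaw": 0, "hand": -1}
    - {"x": 0, "y": 0, "z": 4, "yaw": 0, "hand": -1}
    - {"x": 0, "y": 0, "z": 2, "yaw": 0, "hand": -1}
    - {"x": 0, "y": 0, "z": 1, "yaw": 0, "hand": -1}
    - {"x": 0, "y": 0, "z": 0.4, "yaw": 0, "hand": -1}
    - {"x": 0, "y": 0, "z": 0.2, "yaw": 0, "hand": -1}
    - {"x": 0, "y": 0, "z": 0, "yaw": 0, "hand": -1}

```text
time_s: 31.2
tool_pos: [446.5, 312.0, -26.3]
tcp_rot: [-3.068, -0.672, -0.002]
wrist_force: [0.2, 0.0, -0.1]
grip_width: 15.2
finger_force: 50.0
```

```bash
python3 -c "
from h import *
st()"
```

```text
t 31.2 tcp [446.5 312.  -26.3] lamp [-194.5  254.8  -26.3] yawx 24.7 F [ 0.2  0.  -0.1] w 15.2 ff 50.0 j [-0.24  0.61 -0.53  1.94  0.46  0.72 -2.19]
```

arm_command:
  rows:
    - {"x": 0, "y": 0, "z": 0.1, "yaw": 0, "hand": -1}
    - {"x": 0, "y": 0, "z": 0, "yaw": 0, "hand": -1}
    - {"x": 0, "y": 0, "z": 0, "yaw": 0, "hand": -0.5}
    - {"x": 0, "y": 0, "z": 0, "yaw": 0, "hand": 0}
    - {"x": 0, "y": 0, "z": 0, "yaw": 0, "hand": 0}
    - {"x": 0, "y": 0, "z": 0, "yaw": 0, "hand": 0}
    - {"x": 0, "y": 0, "z": 0, "yaw": 0, "hand": 0}
    - {"x": 0, "y": 0, "z": 0, "yaw": 0, "hand": 0}

```text
time_s: 32.0
tool_pos: [445.7, 311.6, -28.4]
tcp_rot: [-3.069, -0.673, 0.0]
wrist_force: [0.0, 0.9, -0.2]
grip_width: 46.9
finger_force: 0.0
```

arm_command:
  rows:
    - {"x": 0, "y": 0, "z": -4, "yaw": 0, "hand": 0}
    - {"x": 0, "y": 0, "z": -4, "yaw": 0, "hand": 0}
    - {"x": 0, "y": 0, "z": -4.5, "yaw": 7.4, "hand": 0}
    - {"x": 0, "y": 0, "z": -4.5, "yaw": 7.4, "hand": 0}
    - {"x": 0, "y": 0, "z": -4.5, "yaw": 7.4, "hand": 0}
    - {"x": 0, "y": 0, "z": -4.5, "yaw": 7.2, "hand": 0}
    - {"x": 0, "y": 0, "z": 0, "yaw": 0, "hand": 0}
    - {"x": 0, "y": 0, "z": 0, "yaw": 0, "hand": 0}

```text
time_s: 32.8
tool_pos: [446.0, 311.8, 232.3]
tcp_rot: [-3.138, 0.127, -0.002]
wrist_force: [-0.2, 0.2, 0.0]
grip_width: 47.1
finger_force: 0.0
```

```bash
python3 -c "
from h import *
st()
p=manip.get_image('top')
try: print(pry(p))
except Exception as e: print(e)
g=lampT(L,[(-8,72,0)])[0]; to(g[0],g[1],240,np.degrees(L[2]))"
```

```text
t 32.8 tcp [446.  311.8 232.3] lamp [-195.   254.5  232.3] yawx -4.64 F [-0.2  0.2  0. ] w 47.1 ff 0.0 j [-0.18  0.26 -0.58  1.73  0.15  1.2  -2.45]
'NoneType' object is not subscriptable
tool yaw -0.0 then x 18.76 y 18.19 z 2.62 cm
```

The bar is released. Next is the pack at lamp y +72, with a 36 mm opening.

arm_command:
  squeeze: 30
  rows:
    - {"x": 3.7, "y": 3.6, "z": 0, "yaw": 0, "hand": -0.24}
    - {"x": 3.7, "y": 3.6, "z": 0, "yaw": 0, "hand": -0.24}
    - {"x": 3.7, "y": 3.6, "z": 0, "yaw": 0, "hand": -0.24}
    - {"x": 3.7, "y": 3.6, "z": 0, "yaw": 0, "hand": -0.24}
    - {"x": 3.9, "y": 3.7, "z": 0, "yaw": 0, "hand": -0.24}
    - {"x": 0, "y": 0, "z": 0, "yaw": 0, "hand": -0.24}
    - {"x": 0, "y": 0, "z": 0, "yaw": 0, "hand": -0.24}
    - {"x": 0, "y": 0, "z": 0, "yaw": 0, "hand": -0.24}

```text
time_s: 33.7
tool_pos: [609.7, 124.7, 230.6]
tcp_rot: [-3.139, 0.125, 0.003]
wrist_force: [-0.6, -0.0, -0.2]
grip_width: 35.7
finger_force: 0.0
```

```bash
python3 -c "
from h import *
st()
p=manip.get_image('top')
g=lampT(L,[(-8,73,0)])[0]; to(g[0],g[1],178,np.degrees(L[2]))
try: print(pry(p))
except Exception as e: print(e)"
```

```text
t 33.7 tcp [609.7 124.7 230.6] lamp [-16.8  81.1 230.6] yawx -4.57 F [-0.6 -0.  -0.2] w 35.7 ff 0.0 j [ 0.09  0.4  -0.45  1.53  0.18  1.25 -2.04]
tool yaw 0.0 then x 0.88 y 0.83 z 8.86 cm
(array([691.50562768, 316.97464248]), np.float64(85.89412747100509), np.float64(185.01064605393574))
```

arm_command:
  rows:
    - {"x": 0.9, "y": 0.8, "z": 0, "yaw": 0, "hand": -0.24}
    - {"x": 0, "y": 0, "z": 2, "yaw": 0, "hand": -0.24}
    - {"x": 0, "y": 0, "z": 2, "yaw": 0, "hand": -0.24}
    - {"x": 0, "y": 0, "z": 1.4, "yaw": 0, "hand": -0.24}
    - {"x": 0, "y": 0, "z": 0, "yaw": 0, "hand": -0.24}

```text
time_s: 34.3
tool_pos: [618.2, 114.5, 175.8]
tcp_rot: [3.138, -0.128, -0.004]
wrist_force: [-0.1, -0.4, 0.5]
grip_width: 36.0
finger_force: 0.0
```

arm_command:
  rows:
    - {"x": 0, "y": 0, "z": 1.0, "yaw": 0, "hand": -0.24}
    - {"x": 0, "y": 0, "z": 0, "yaw": 0, "hand": -0.24}

```text
time_s: 34.5
tool_pos: [618.8, 114.8, 167.0]
tcp_rot: [3.139, -0.128, -0.001]
wrist_force: [-0.5, -0.5, 0.3]
grip_width: 35.8
finger_force: 0.0
```

```bash
python3 -c "
from h import *
st()"
```

```text
t 34.5 tcp [618.8 114.8 167. ] lamp [ -7.  72. 167.] yawx -4.67 F [-0.5 -0.5  0.3] w 35.8 ff 0.0 j [ 0.09  0.46 -0.44  1.59  0.21  1.13 -2.05]
```

arm_command:
  rows:
    - {"x": 0, "y": 0, "z": 1.2, "yaw": 0, "hand": -0.24}
    - {"x": 0, "y": 0, "z": 1.1, "yaw": 0, "hand": -0.24}
    - {"x": 0, "y": 0, "z": 0, "yaw": 0, "hand": -0.24}
    - {"x": 0, "y": 0, "z": 0, "yaw": 0, "hand": -1}
    - {"x": 0, "y": 0, "z": 0, "yaw": 0, "hand": -1}
    - {"x": 0, "y": 0, "z": 0, "yaw": 0, "hand": -1}
    - {"x": 0, "y": 0, "z": 0, "yaw": 0, "hand": -1}
    - {"x": 0, "y": 0, "z": 0, "yaw": 0, "hand": -1}

```text
time_s: 35.3
tool_pos: [619.2, 115.0, 144.9]
tcp_rot: [-3.139, 0.128, -0.001]
wrist_force: [0.6, -0.1, 3.1]
grip_width: 19.7
finger_force: 30.0
```

arm_command:
  rows:
    - {"x": 0, "y": 0, "z": -1, "yaw": 0, "hand": -1}
    - {"x": 0, "y": 0, "z": -2, "yaw": 0, "hand": -1}
    - {"x": 0, "y": 0, "z": -3, "yaw": 0, "hand": -1}
    - {"x": 0, "y": 0, "z": -3, "yaw": 0, "hand": -1}
    - {"x": 0, "y": 0, "z": 0, "yaw": 0, "hand": -1}

```text
time_s: 35.8
tool_pos: [620.5, 115.6, 239.3]
tcp_rot: [-3.138, 0.128, -0.009]
wrist_force: [-0.4, 0.6, -0.2]
grip_width: 20.0
finger_force: 30.0
```

```bash
python3 -c "
from h import *
st()
p=manip.get_image('top')
print([(d['confidence'],rect(p,d['pixels'],28)) for d in manip.trace(p,'tray')])
u=lambda x,y:np.array([487.2+np.cos(np.radians(6.05))*x-np.sin(np.radians(6.05))*y,-319.4+np.sin(np.radians(6.05))*x+np.cos(np.radians(6.05))*y])
for a in ((0,35),(0,-35)): g=u(*a); print(g); to(g[0],g[1],140,6.05)
"
```

```text
t 35.8 tcp [620.5 115.6 239.3] lamp [ -5.3  72.9 239.3] yawx -4.67 F [-0.4  0.6 -0.2] w 20.0 ff 30.0 j [ 0.1   0.41 -0.45  1.51  0.18  1.27 -2.03]
[(0.87, ((488.70294189453125, -318.76300048828125), (202.5988311767578, 190.80136108398438), 5.953333854675293))]
[ 483.51112924 -284.59493956]
tool yaw -10.7 then x -17.69 y 38.31 z 13.08 cm
[ 490.88887076 -354.20506044]
tool yaw -10.7 then x -17.69 y 45.31 z 13.08 cm
```

arm_command:
  rows:
    - {"x": -3, "y": 0, "z": 0, "yaw": -5.4, "hand": -1}
    - {"x": -3, "y": 0, "z": 0, "yaw": -5.3, "hand": -1}
    - {"x": -2.9, "y": 4.2, "z": 0, "yaw": 0, "hand": -1}
    - {"x": -2.9, "y": 4.2, "z": 0, "yaw": 0, "hand": -1}
    - {"x": -2.9, "y": 4.2, "z": 0, "yaw": 0, "hand": -1}
    - {"x": -2.9, "y": 4.2, "z": 0, "yaw": 0, "hand": -1}
    - {"x": 0, "y": 4.2, "z": 0, "yaw": 0, "hand": -1}
    - {"x": 0, "y": 4.2, "z": 0, "yaw": 0, "hand": -1}

```text
time_s: 36.7
tool_pos: [470.9, -143.9, 234.3]
tcp_rot: [3.137, 0.164, -0.001]
wrist_force: [0.7, 0.4, -0.8]
grip_width: 19.9
finger_force: 30.0
```

arm_command:
  rows:
    - {"x": 0, "y": 4.2, "z": 0, "yaw": 0, "hand": -1}
    - {"x": 0, "y": 4.2, "z": 2, "yaw": 0, "hand": -1}
    - {"x": 0, "y": 4.2, "z": 4, "yaw": 0, "hand": -1}
    - {"x": 0, "y": 0, "z": 4, "yaw": 0, "hand": -1}
    - {"x": 0, "y": 0, "z": 4, "yaw": 0, "hand": -1}
    - {"x": 0, "y": 0, "z": 0, "yaw": 0, "hand": -1}
    - {"x": 0, "y": 0, "z": 0, "yaw": 0, "hand": -1}

```text
time_s: 37.4
tool_pos: [484.6, -261.3, 100.4]
tcp_rot: [-3.136, -0.166, 0.002]
wrist_force: [-0.3, 0.2, -0.5]
grip_width: 20.1
finger_force: 30.0
```

```bash
python3 -c "
from h import *
st()
to(483.5,-284.6,16,6.05)
p=manip.get_image('top')
try: print(pry(p))
except Exception as e: print(e)
print([(d['confidence'],rect(p,d['pixels'],28)) for d in manip.trace(p,'tray')])
"
```

```text
t 37.4 tcp [ 484.6 -261.3  100.4] lamp [-110.7 -313.7  100.4] yawx 6.05 F [-0.3  0.2 -0.5] w 20.1 ff 30.0 j [ 0.63  0.38 -0.24  1.86  0.11  0.92 -1.12]
tool yaw -0.0 then x -0.35 y 2.31 z 12.00 cm
(array([435.8445435, 308.112248 ]), np.float64(24.7061315828624), np.float64(174.4697209737355))
[(0.72, ((477.25714111328125, 325.24566650390625), (269.49603271484375, 208.7706298828125), 4.6541242599487305)), (0.59, ((485.4608154296875, -301.3057861328125), (202.4107666015625, 153.05636596679688), 3.8761229515075684))]
```

arm_command:
  rows:
    - {"x": -0.3, "y": 2.3, "z": 0, "yaw": 0, "hand": -1}
    - {"x": 0, "y": 0, "z": 4, "yaw": 0, "hand": -1}
    - {"x": 0, "y": 0, "z": 4, "yaw": 0, "hand": -1}
    - {"x": 0, "y": 0, "z": 2.5, "yaw": 0, "hand": -1}
    - {"x": 0, "y": 0, "z": 1, "yaw": 0, "hand": -1}
    - {"x": 0, "y": 0, "z": 0.4, "yaw": 0, "hand": -1}
    - {"x": 0, "y": 0, "z": 0, "yaw": 0, "hand": -1}
    - {"x": 0, "y": 0, "z": 0, "yaw": 0, "hand": -1}

```text
time_s: 38.35
tool_pos: [485.1, -285.3, -17.4]
tcp_rot: [3.136, 0.165, 0.003]
wrist_force: [-1.3, 0.0, -0.6]
grip_width: 19.5
finger_force: 30.0
```

```bash
python3 -c "
from h import *
st()
to(483.5,-284.6,14.5,6.05)"
```

```text
t 38.35 tcp [ 485.1 -285.3  -17.4] lamp [-108.2 -337.5  -17.4] yawx 6.03 F [-1.3  0.  -0.6] w 19.5 ff 30.0 j [ 0.63  0.56 -0.2   1.9   0.17  0.7  -1.13]
tool yaw -0.0 then x -0.16 y -0.09 z 0.37 cm
```

arm_command:
  rows:
    - {"x": 0, "y": 0, "z": 0.2, "yaw": 0, "hand": -1}
    - {"x": 0, "y": 0, "z": 0, "yaw": 0, "hand": -1}
    - {"x": 0, "y": 0, "z": 0, "yaw": 0, "hand": -0.24}
    - {"x": 0, "y": 0, "z": 0, "yaw": 0, "hand": -0.24}
    - {"x": 0, "y": 0, "z": 0, "yaw": 0, "hand": -0.24}
    - {"x": 0, "y": 0, "z": 0, "yaw": 0, "hand": -0.24}
    - {"x": 0, "y": 0, "z": -2, "yaw": 0, "hand": -0.24}
    - {"x": 0, "y": 0, "z": -4, "yaw": 0, "hand": -0.24}

```text
time_s: 39.15
tool_pos: [482.5, -283.8, 37.5]
tcp_rot: [-3.134, -0.165, 0.006]
wrist_force: [-0.3, 0.1, 1.1]
grip_width: 35.4
finger_force: 0.0
```

arm_command:
  rows:
    - {"x": 0, "y": 0, "z": -4.5, "yaw": 0, "hand": -0.24}
    - {"x": 0, "y": 0, "z": -4.5, "yaw": 0, "hand": -0.24}
    - {"x": 0, "y": 0, "z": -4.5, "yaw": 0, "hand": -0.24}
    - {"x": 0, "y": -4.2, "z": -4.5, "yaw": 5.3, "hand": -0.24}
    - {"x": 0, "y": -4.2, "z": -1.5, "yaw": 5.3, "hand": -0.24}
    - {"x": 0, "y": -4.2, "z": 0, "yaw": 0, "hand": -0.24}
    - {"x": 0, "y": -4.2, "z": 0, "yaw": 0, "hand": -0.24}
    - {"x": 0, "y": -4.2, "z": 0, "yaw": 0, "hand": -0.24}

```text
time_s: 39.95
tool_pos: [490.0, -81.7, 226.0]
tcp_rot: [3.139, -0.126, 0.001]
wrist_force: [1.0, -0.2, -0.0]
grip_width: 35.6
finger_force: 0.0
```

```bash
python3 -c "
from h import *
st()
g=lampT(L,[(-8,24.5,0)])[0]; to(g[0],g[1],180.5,np.degrees(L[2]))
p=manip.get_image('top')
for n in ('pack0_mid','tray'): print([(d['confidence'],d['rect'],rect(p,d['pixels'],28)) for d in manip.trace(p,n)])"
```

```text
t 39.95 tcp [490.  -81.7 226. ] lamp [-119.7 -134.2  226. ] yawx -4.58 F [ 1.  -0.2 -0. ] w 35.6 ff 0.0 j [ 0.43  0.15 -0.36  1.85  0.06  1.16 -1.6 ]
tool yaw 0.0 then x 11.17 y -15.87 z 8.11 cm
[(0.57, [178.2, 182.4, 74.3, 90.2], ((477.1082458496094, 322.8662109375), (264.9521484375, 208.4456024169922), 4.506407737731934)), (0.46, [264.8, 124.7, 109.0, 97.3], ((633.461669921875, 17.242645263671875), (314.32159423828125, 296.80657958984375), 85.57183837890625))]
[(0.7, [447.8, 193.6, 15.9, 68.3], ((494.8923645019531, -396.8077392578125), (47.46872329711914, 199.02908325195312), 88.73316192626953))]
```

arm_command:
  rows:
    - {"x": 2.8, "y": -3.8, "z": 0, "yaw": 0, "hand": -0.24}
    - {"x": 2.8, "y": -3.8, "z": 0, "yaw": 0, "hand": -0.24}
    - {"x": 2.8, "y": -3.8, "z": 0, "yaw": 0, "hand": -0.24}
    - {"x": 2.8, "y": -3.8, "z": 0, "yaw": 0, "hand": -0.24}
    - {"x": 0, "y": 0, "z": 0, "yaw": 0, "hand": -0.24}
    - {"x": 0, "y": 0, "z": 0, "yaw": 0, "hand": -0.24}
    - {"x": 0, "y": 0, "z": 0, "yaw": 0, "hand": -0.24}

```text
time_s: 40.8
tool_pos: [613.6, 57.6, 225.5]
tcp_rot: [3.138, -0.128, -0.001]
wrist_force: [-0.0, -1.3, 0.6]
grip_width: 35.8
finger_force: 0.0
```

```bash
python3 -c "
from h import *
st()
g=lampT(L,[(-7.5,24.5,0)])[0]; to(g[0],g[1],202,np.degrees(L[2]))"
```

```text
t 40.8 tcp [613.6  57.6 225.5] lamp [ -7.6  14.6 225.5] yawx -4.67 F [-0.  -1.3  0.6] w 35.8 ff 0.0 j [ 0.18  0.39 -0.43  1.56  0.17  1.23 -1.93]
tool yaw -0.1 then x 0.01 y -0.99 z 5.91 cm
```

arm_command:
  rows:
    - {"x": 0, "y": -1.0, "z": 1, "yaw": 0, "hand": -0.24}
    - {"x": 0, "y": 0, "z": 3, "yaw": 0, "hand": -0.24}
    - {"x": 0, "y": 0, "z": 1.9, "yaw": 0, "hand": -0.24}
    - {"x": 0, "y": 0, "z": 0, "yaw": 0, "hand": -0.24}
    - {"x": 0, "y": 0, "z": 0, "yaw": 0, "hand": -0.24}

```text
time_s: 41.3
tool_pos: [614.6, 69.1, 167.0]
tcp_rot: [-3.139, 0.126, 0.0]
wrist_force: [-0.6, 0.6, 1.4]
grip_width: 35.5
finger_force: 0.0
```

arm_command:
  rows:
    - {"x": 0, "y": 0, "z": 1.1, "yaw": 0, "hand": -0.24}
    - {"x": 0, "y": 0, "z": 1.0, "yaw": 0, "hand": -0.24}
    - {"x": 0, "y": 0, "z": 0, "yaw": 0, "hand": -0.24}
    - {"x": 0, "y": 0, "z": 0, "yaw": 0, "hand": -1}
    - {"x": 0, "y": 0, "z": 0, "yaw": 0, "hand": -1}
    - {"x": 0, "y": 0, "z": 0, "yaw": 0, "hand": -1}
    - {"x": 0, "y": 0, "z": 0, "yaw": 0, "hand": -1}
    - {"x": 0, "y": 0, "z": 0, "yaw": 0, "hand": -1}

```text
time_s: 42.1
tool_pos: [614.9, 69.2, 145.9]
tcp_rot: [-3.139, 0.125, -0.001]
wrist_force: [-0.2, -0.9, 3.2]
grip_width: 19.6
finger_force: 30.0
```

```bash
python3 -c "
from h import *
st()"
```

```text
t 42.1 tcp [614.9  69.2 145.9] lamp [ -7.2  26.3 145.9] yawx -4.57 F [-0.2 -0.9  3.2] w 19.6 ff 30.0 j [ 0.15  0.46 -0.42  1.64  0.2   1.08 -1.98]
```

arm_command:
  rows:
    - {"x": 0, "y": 0, "z": -1, "yaw": 0, "hand": -1}
    - {"x": 0, "y": 0, "z": -2, "yaw": 0, "hand": -1}
    - {"x": 0, "y": 0, "z": -3, "yaw": 0, "hand": -1}
    - {"x": 0, "y": 0, "z": -3, "yaw": 0, "hand": -1}
    - {"x": -3, "y": 0, "z": 0, "yaw": -5.4, "hand": -1}
    - {"x": -3, "y": 0, "z": 0, "yaw": -5.3, "hand": -1}
    - {"x": -2.7, "y": 4.2, "z": 0, "yaw": 0, "hand": -1}
    - {"x": -2.7, "y": 4.2, "z": 0, "yaw": 0, "hand": -1}

```text
time_s: 42.9
tool_pos: [508.9, -18.2, 236.3]
tcp_rot: [-3.137, -0.172, -0.001]
wrist_force: [1.6, -0.8, -0.2]
grip_width: 19.9
finger_force: 30.0
```

arm_command:
  rows:
    - {"x": -2.7, "y": 4.2, "z": 0, "yaw": 0, "hand": -1}
    - {"x": -2.7, "y": 4.2, "z": 0, "yaw": 0, "hand": -1}
    - {"x": 0, "y": 4.2, "z": 0, "yaw": 0, "hand": -1}
    - {"x": 0, "y": 4.2, "z": 0, "yaw": 0, "hand": -1}
    - {"x": 0, "y": 4.2, "z": 0, "yaw": 0, "hand": -1}
    - {"x": 0, "y": 4.2, "z": 0, "yaw": 0, "hand": -1}
    - {"x": 0, "y": 4.2, "z": 0, "yaw": 0, "hand": -1}
    - {"x": 0, "y": 0, "z": 4, "yaw": 0, "hand": -1}

```text
time_s: 43.7
tool_pos: [489.0, -323.0, 199.2]
tcp_rot: [3.132, 0.158, 0.009]
wrist_force: [0.5, -0.5, -2.8]
grip_width: 19.5
finger_force: 30.0
```

arm_command:
  rows:
    - {"x": 0, "y": 0, "z": 4, "yaw": 0, "hand": -1}
    - {"x": 0, "y": 0, "z": 4, "yaw": 0, "hand": -1}
    - {"x": 0, "y": 0, "z": 0, "yaw": 0, "hand": -1}
    - {"x": 0, "y": 0, "z": 0, "yaw": 0, "hand": -1}
    - {"x": 0, "y": 0, "z": 0, "yaw": 0, "hand": -1}

```text
time_s: 44.2
tool_pos: [489.0, -316.7, 118.2]
tcp_rot: [3.135, 0.168, 0.004]
wrist_force: [0.5, 0.2, -0.9]
grip_width: 20.0
finger_force: 30.0
```

```bash
python3 -c "
from h import *
st()
to(490.9,-354.2,16,6.05)
p=manip.get_image('top')
print([(d['confidence'],rect(p,d['pixels'],28)) for d in manip.trace(p,'tray')])
print([(d['confidence'],rect(p,d['pixels'],42)) for d in manip.trace(p,'pack0_mid')])"
```

```text
t 44.2 tcp [ 489.  -316.7  118.2] lamp [-101.9 -368.6  118.2] yawx 6.14 F [ 0.5  0.2 -0.9] w 20.0 ff 30.0 j [ 0.69  0.4  -0.22  1.77  0.1   0.98 -1.03]
tool yaw 0.1 then x -0.20 y 3.74 z 13.78 cm
[(0.66, ((486.1756286621094, -318.74322509765625), (201.6532440185547, 186.64315795898438), 6.1107025146484375))]
[]
```

arm_command:
  rows:
    - {"x": -0.2, "y": 3.7, "z": 0, "yaw": 0, "hand": -1}
    - {"x": 0, "y": 0, "z": 4, "yaw": 0, "hand": -1}
    - {"x": 0, "y": 0, "z": 4, "yaw": 0, "hand": -1}
    - {"x": 0, "y": 0, "z": 4, "yaw": 0, "hand": -1}
    - {"x": 0, "y": 0, "z": 1.3, "yaw": 0, "hand": -1}
    - {"x": 0, "y": 0, "z": 0.4, "yaw": 0, "hand": -1}
    - {"x": 0, "y": 0, "z": 0, "yaw": 0, "hand": -1}
    - {"x": 0, "y": 0, "z": 0, "yaw": 0, "hand": -1}

```text
time_s: 45.15
tool_pos: [490.7, -353.8, -19.7]
tcp_rot: [3.136, 0.168, 0.002]
wrist_force: [0.1, 0.1, -0.5]
grip_width: 19.9
finger_force: 30.0
```

arm_command:
  rows:
    - {"x": 0, "y": 0, "z": 0.1, "yaw": 0, "hand": -1}
    - {"x": 0, "y": 0, "z": 0, "yaw": 0, "hand": -1}

```text
time_s: 45.35
tool_pos: [490.7, -353.8, -21.0]
tcp_rot: [3.136, 0.168, 0.003]
wrist_force: [-0.6, 0.9, 9.3]
grip_width: 19.8
finger_force: 30.0
```

```bash
python3 -c "
from h import *
st()
to(490.9,-354.2,16,6.05)"
```

```text
t 45.35 tcp [ 490.7 -353.8  -21. ] lamp [ -97.3 -405.3  -21. ] yawx 6.13 F [-0.6  0.9  9.3] w 19.8 ff 30.0 j [ 0.71  0.62 -0.18  1.79  0.15  0.74 -1.01]
tool yaw 0.1 then x 0.02 y 0.05 z -0.14 cm
```

The second pack is on the tray floor. I'm releasing it, rising high, then going behind the open cover with the fingers shut.

arm_command:
  rows:
    - {"x": 0, "y": 0, "z": 0, "yaw": 0, "hand": -0.24}
    - {"x": 0, "y": 0, "z": 0, "yaw": 0, "hand": -0.24}
    - {"x": 0, "y": 0, "z": 0, "yaw": 0, "hand": -0.24}
    - {"x": 0, "y": 0, "z": 0, "yaw": 0, "hand": -0.24}
    - {"x": 0, "y": 0, "z": -2, "yaw": 0, "hand": -0.24}
    - {"x": 0, "y": 0, "z": -4, "yaw": 0, "hand": -0.24}
    - {"x": 0, "y": 0, "z": -4.5, "yaw": 0, "hand": -0.24}
    - {"x": 0, "y": 0, "z": -4.5, "yaw": 0, "hand": -1}

```text
time_s: 46.15
tool_pos: [489.4, -352.9, 129.2]
tcp_rot: [-3.137, -0.168, 0.001]
wrist_force: [-0.0, 0.1, 0.8]
grip_width: 30.9
finger_force: 0.0
```

arm_command:
  rows:
    - {"x": 0, "y": 0, "z": -4.5, "yaw": 5.4, "hand": -1}
    - {"x": 0, "y": 0, "z": -4.5, "yaw": 5.3, "hand": -1}
    - {"x": 0, "y": 0, "z": -4.5, "yaw": 0, "hand": -1}
    - {"x": 0, "y": 0, "z": -4.5, "yaw": 0, "hand": -1}
    - {"x": 0, "y": 0, "z": -1.5, "yaw": 0, "hand": -1}
    - {"x": 0, "y": 0, "z": 0, "yaw": 0, "hand": -1}
    - {"x": 0, "y": 0, "z": 0, "yaw": 0, "hand": -1}

```text
time_s: 46.85
tool_pos: [489.5, -353.0, 321.9]
tcp_rot: [-3.139, 0.125, 0.001]
wrist_force: [-0.0, 0.0, -0.5]
grip_width: 0.3
finger_force: 0.0
```

```bash
python3 -c "
from h import *
st()
g=lampT(L,[(110,0,0)])[0]; print(g); to(g[0],g[1],356,np.degrees(L[2]))
p=manip.get_image('top')
for n,z in (('tray',28),('pack0_mid',42)): print([(d['confidence'],d['rect'],rect(p,d['pixels'],z)) for d in manip.trace(p,n)])
g=p['img'].mean(2); 
for y in (35,-35):
  a=np.radians(6.05); c=[487.2-np.sin(a)*y,-319.4+np.cos(a)*y,42]; q=proj(p,c)[0].astype(int); print(q,g[q[1]-3:q[1]+4,q[0]-8:q[0]+9].mean(0).astype(int))
"
```

```text
t 46.85 tcp [ 489.5 -353.   321.9] lamp [ -98.5 -404.7  321.9] yawx -4.57 F [-0.   0.  -0.5] w 0.3 ff 0.0 j [ 0.71  0.29 -0.18  1.45  0.05  1.41 -1.12]
[729.64818769  33.70938366   0.        ]
tool yaw 0.0 then x 20.85 y -40.47 z 0.15 cm
[(0.74, [395.4, 194.2, 68.6, 71.7], ((488.30126953125, -319.6820068359375), (203.67434692382812, 192.03326416015625), 5.18838357925415))]
[]
[418 229] [ 91  67  57  60  55  36  26  27  25  25  35  76 112 125 129 128 130]
[441 227] [ 66  55  57  58  53  27  24  28  24  23  30  65 108 124 126 126 124]
```

Both packs show in the tray, as dark bars at pixels (418,229) and (441,227).

arm_command:
  rows:
    - {"x": 2.1, "y": -4, "z": 0, "yaw": 0, "hand": -1}
    - {"x": 2.1, "y": -4, "z": 0, "yaw": 0, "hand": -1}
    - {"x": 2.1, "y": -4, "z": 0, "yaw": 0, "hand": -1}
    - {"x": 2.1, "y": -4, "z": 0, "yaw": 0, "hand": -1}
    - {"x": 2.1, "y": -4, "z": 0, "yaw": 0, "hand": -1}
    - {"x": 2.1, "y": -4, "z": 0, "yaw": 0, "hand": -1}
    - {"x": 2.1, "y": -4, "z": 0, "yaw": 0, "hand": -1}
    - {"x": 2.1, "y": -4, "z": 0, "yaw": 0, "hand": -1}

```text
time_s: 47.8
tool_pos: [683.1, -46.0, 321.6]
tcp_rot: [-3.139, 0.126, 0.002]
wrist_force: [0.8, -1.2, -0.3]
grip_width: 0.3
finger_force: 0.0
```

arm_command:
  rows:
    - {"x": 2.1, "y": -4, "z": 0, "yaw": 0, "hand": -1}
    - {"x": 2.1, "y": -4, "z": 0, "yaw": 0, "hand": -1}
    - {"x": 0, "y": 0, "z": 0, "yaw": 0, "hand": -1}
    - {"x": 0, "y": 0, "z": 0, "yaw": 0, "hand": -1}
    - {"x": 0, "y": 0, "z": 0, "yaw": 0, "hand": -1}

```text
time_s: 48.3
tool_pos: [730.7, 27.7, 322.1]
tcp_rot: [3.138, -0.127, -0.001]
wrist_force: [-0.1, -0.9, 0.3]
grip_width: 0.5
finger_force: 0.0
```

```bash
python3 -c "
from h import *
st()"
```

```text
t 48.3 tcp [730.7  27.7 322.1] lamp [111.5  -6.  322.1] yawx -4.63 F [-0.1 -0.9  0.3] w 0.5 ff 0.0 j [ 0.1   0.57 -0.33  1.07  0.17  1.53 -1.83]
```

arm_command:
  rows:
    - {"x": 0, "y": 0, "z": 2.2, "yaw": 0, "hand": -1}
    - {"x": 0, "y": 0, "z": 2.1, "yaw": 0, "hand": -1}
    - {"x": -1.5, "y": 0, "z": 0, "yaw": 0, "hand": -1}
    - {"x": -1.5, "y": 0, "z": 0, "yaw": 0, "hand": -1}
    - {"x": -1, "y": 0, "z": 0, "yaw": 0, "hand": -1}
    - {"x": -1, "y": 0, "z": 0, "yaw": 0, "hand": -1}
    - {"x": -1.2, "y": 0, "z": 0.2, "yaw": 0, "hand": -1}
    - {"x": 0, "y": 0, "z": 0, "yaw": 0, "hand": -1}

```text
time_s: 49.1
tool_pos: [668.1, 32.8, 278.2]
tcp_rot: [3.139, -0.127, 0.001]
wrist_force: [-0.2, -0.8, -0.0]
grip_width: 0.4
finger_force: 0.0
```

```bash
python3 -c "
from h import *
st()"
```

```text
t 49.1 tcp [668.1  32.8 278.2] lamp [ 48.7  -5.8 278.2] yawx -4.63 F [-0.2 -0.8 -0. ] w 0.4 ff 0.0 j [ 0.14  0.45 -0.34  1.34  0.15  1.38 -1.86]
```

arm_command:
  rows:
    - {"x": -1.3, "y": 0, "z": 0.4, "yaw": 0, "hand": -1}
    - {"x": -1.2, "y": 0, "z": 0.5, "yaw": 0, "hand": -1}
    - {"x": -1.1, "y": 0, "z": 0.7, "yaw": 0, "hand": -1}
    - {"x": -1.0, "y": 0, "z": 0.8, "yaw": 0, "hand": -1}
    - {"x": -0.9, "y": 0, "z": 1.1, "yaw": 0, "hand": -1}
    - {"x": -0.8, "y": 0, "z": 1.1, "yaw": 0, "hand": -1}
    - {"x": 0, "y": 0, "z": 0, "yaw": 0, "hand": -1}

```text
time_s: 49.8
tool_pos: [605.5, 38.3, 230.8]
tcp_rot: [3.139, -0.126, -0.003]
wrist_force: [-0.2, 0.1, -0.1]
grip_width: 0.0
finger_force: 0.0
```

arm_command:
  rows:
    - {"x": -0.6, "y": 0, "z": 1.0, "yaw": 0, "hand": -1}
    - {"x": -0.5, "y": 0, "z": 1.0, "yaw": 0, "hand": -1}
    - {"x": -0.5, "y": 0, "z": 0.6, "yaw": 0, "hand": -1}
    - {"x": 0, "y": 0, "z": 0, "yaw": 0, "hand": -1}

```text
time_s: 50.2
tool_pos: [589.4, 40.1, 204.7]
tcp_rot: [3.139, -0.125, -0.003]
wrist_force: [0.3, -0.1, 0.3]
grip_width: 0.7
finger_force: 0.0
```

```bash
python3 -c "
from h import *
st()
p=manip.get_image('scene')
print([(d['confidence'],d['rect']) for d in manip.trace(p,'cover')])
for th in (0,.2,.4): print(th,proj(p,lampT(L,[(62-124*np.cos(th)+5*np.sin(th),y,215+124*np.sin(th)+5*np.cos(th)) for y in (-119,119)])).round(1).tolist())"
```

```text
t 50.2 tcp [589.4  40.1 204.7] lamp [-30.3  -4.9 204.7] yawx -4.56 F [ 0.3 -0.1  0.3] w 0.7 ff 0.0 j [ 0.16  0.35 -0.36  1.65  0.13  1.17 -1.88]
[(0.9, [229.0, 193.4, 80.2, 27.0])]
0 [[229.5, 201.2], [299.7, 196.4]]
0.2 [[228.9, 195.4], [300.0, 190.6]]
0.4 [[228.3, 190.4], [300.5, 185.7]]
```

The cover is nearly shut. Now the final press, in small steps.

arm_command:
  rows:
    - {"x": -0.5, "y": 0, "z": 0.5, "yaw": 0, "hand": -1}
    - {"x": -0.3, "y": 0, "z": 0.5, "yaw": 0, "hand": -1}
    - {"x": 0, "y": 0, "z": 0.5, "yaw": 0, "hand": -1}
    - {"x": 0, "y": 0, "z": 0, "yaw": 0, "hand": -1}

```text
time_s: 50.7
tool_pos: [581.9, 40.7, 189.8]
tcp_rot: [3.139, -0.125, -0.002]
wrist_force: [0.1, 0.0, -0.4]
grip_width: 0.6
finger_force: 0.0
```

arm_command:
  rows:
    - {"x": 0, "y": 0, "z": 0.3, "yaw": 0, "hand": -1}
    - {"x": 0, "y": 0, "z": 0, "yaw": 0, "hand": -1}

```text
time_s: 50.9
tool_pos: [582.3, 40.7, 187.3]
tcp_rot: [-3.139, 0.125, 0.001]
wrist_force: [-0.3, -0.5, 0.8]
grip_width: 0.1
finger_force: 0.0
```

arm_command:
  rows:
    - {"x": 0, "y": 0, "z": 0.1, "yaw": 0, "hand": -1}
    - {"x": 0, "y": 0, "z": 0, "yaw": 0, "hand": -1}

```text
time_s: 51.1
tool_pos: [582.4, 40.7, 186.6]
tcp_rot: [-3.139, 0.125, 0.0]
wrist_force: [0.6, -0.2, 0.5]
grip_width: 0.3
finger_force: 0.0
```

arm_command:
  rows:
    - {"x": 0, "y": 0, "z": 0.1, "yaw": 0, "hand": -1}
    - {"x": 0, "y": 0, "z": 0, "yaw": 0, "hand": -1}

```text
time_s: 51.3
tool_pos: [582.4, 40.7, 185.6]
tcp_rot: [-3.139, 0.125, 0.0]
wrist_force: [-0.6, 0.2, 0.1]
grip_width: 0.3
finger_force: 0.0
```

arm_command:
  rows:
    - {"x": 0, "y": 0, "z": 0.1, "yaw": 0, "hand": -1}
    - {"x": 0, "y": 0, "z": 0, "yaw": 0, "hand": -1}

```text
time_s: 51.5
tool_pos: [582.4, 40.7, 184.5]
tcp_rot: [-3.139, 0.125, 0.0]
wrist_force: [0.2, 0.5, 0.4]
grip_width: 0.3
finger_force: 0.0
```

arm_command:
  rows:
    - {"x": 0, "y": 0, "z": 0.1, "yaw": 0, "hand": -1}
    - {"x": 0, "y": 0, "z": 0, "yaw": 0, "hand": -1}

```text
time_s: 51.7
tool_pos: [582.5, 40.7, 184.3]
tcp_rot: [3.139, -0.125, 0.001]
wrist_force: [-4.5, 0.3, 9.0]
grip_width: 0.2
finger_force: 4.6
```

arm_command:
  rows:
    - {"x": 0, "y": 0, "z": 0.05, "yaw": 0, "hand": -1}
    - {"x": 0, "y": 0, "z": 0, "yaw": 0, "hand": -1}

```text
time_s: 51.9
tool_pos: [582.5, 40.7, 184.2]
tcp_rot: [3.139, -0.125, 0.001]
wrist_force: [-6.1, -1.5, 14.2]
grip_width: 0.5
finger_force: 7.3
```

```bash
python3 -c "
from h import *
st()
p=manip.get_image('scene')
print([(d['confidence'],d['rect']) for d in manip.trace(p,'cover')])"
```

```text
t 51.9 tcp [582.5  40.7 184.2] lamp [-37.2  -4.8 184.2] yawx -4.58 F [-6.1 -1.5 14.2] w 0.5 ff 7.3 j [ 0.16  0.35 -0.36  1.69  0.14  1.12 -1.89]
[(0.76, [230.9, 198.3, 77.2, 23.4]), (0.57, [230.0, 198.8, 77.5, 88.6])]
```

The cover is shut: tip at the 220 mm cover top with 14 N. I'm rising clear and taking a last look.

arm_command:
  rows:
    - {"x": 0, "y": 0, "z": -2, "yaw": 0, "hand": -1}
    - {"x": 0, "y": 0, "z": -4, "yaw": 0, "hand": -1}
    - {"x": -4.5, "y": 0, "z": -2, "yaw": 0, "hand": -1}
    - {"x": -4.5, "y": 0, "z": 0, "yaw": 0, "hand": -1}
    - {"x": -2, "y": 4.5, "z": 0, "yaw": 0, "hand": -1}
    - {"x": -2, "y": 4.5, "z": 0, "yaw": 0, "hand": -1}
    - {"x": -1, "y": 4.5, "z": 0, "yaw": 0, "hand": -1}
    - {"x": 0, "y": 4.5, "z": 0, "yaw": 0, "hand": -1}

```text
time_s: 52.8
tool_pos: [427.1, -129.1, 263.7]
tcp_rot: [3.138, -0.125, 0.002]
wrist_force: [1.1, -0.2, 0.3]
grip_width: 0.6
finger_force: 0.0
```

arm_command:
  rows:
    - {"x": -2, "y": 4.5, "z": 0, "yaw": 0, "hand": -1}
    - {"x": -2, "y": 4.5, "z": 0, "yaw": 0, "hand": -1}
    - {"x": -2, "y": 4.5, "z": 0, "yaw": 0, "hand": -1}
    - {"x": -2, "y": 4.5, "z": 0, "yaw": 0, "hand": -1}
    - {"x": 0, "y": 4.5, "z": 0, "yaw": 0, "hand": -1}
    - {"x": 0, "y": 4.5, "z": 0, "yaw": 0, "hand": -1}
    - {"x": 0, "y": 4.5, "z": 0, "yaw": 0, "hand": -1}
    - {"x": 0, "y": 4.5, "z": 0, "yaw": 0, "hand": -1}

```text
time_s: 53.6
tool_pos: [319.6, -481.8, 263.1]
tcp_rot: [3.139, -0.125, 0.0]
wrist_force: [1.2, -0.9, 0.0]
grip_width: 0.5
finger_force: 0.0
```

arm_command:
  rows:
    - {"x": 0, "y": 0, "z": 0, "yaw": 0, "hand": -1}
    - {"x": 0, "y": 0, "z": 0, "yaw": 0, "hand": -1}
    - {"x": 0, "y": 0, "z": 0, "yaw": 0, "hand": -1}

```text
time_s: 53.9
tool_pos: [320.5, -479.1, 263.1]
tcp_rot: [-3.139, 0.124, -0.0]
wrist_force: [-0.7, -0.1, -0.3]
grip_width: 0.4
finger_force: 0.0
```

```bash
python3 -c "
from h import *
st()
p=manip.get_image('top'); crop(p,165,110,485,285,2.4,'fin.png')
q=manip.get_image('scene'); print([(d['confidence'],d['rect']) for d in manip.trace(q,'cover')])
try: print(pry(p))
except Exception as e: print(e)"
```

```text
t 53.9 tcp [ 320.5 -479.1  263.1] lamp [-256.8 -543.9  263.1] yawx -4.51 F [-0.7 -0.1 -0.3] w 0.4 ff 0.0 j [ 0.81  0.26  0.15  1.62 -0.04  1.26 -0.69]
[]
(array([458.6226916 , 331.54362125]), np.float64(26.468759055721975), np.float64(175.119660099356))
```

View pics/fin.png

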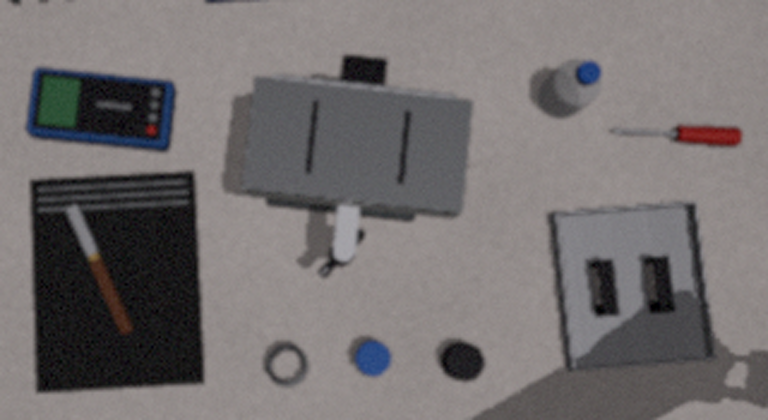

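The final picture shows:
- **Cover:** flat and shut, at (357,145).
- **Knob:** pointing to the off side, at (327,268).
- **Packs:** both in the tray, at (603,288) and (658,285).
- **Pry bar:** entirely on the mat, from (72,210) to (127,330). It has shifted a few centimetres since I laid it down but is still well inside the mat.
- **Bystanders in view:** where they were.

```bash
python3 -c "
from workcell import manip
print(manip.finish_job())"
```

```text
the job is handed in; nothing more can be done
None
```

The job is handed in at about 54 s of 210 s, with no verdict returned: the lamp is off, both packs are in the tray, the cover is shut and the pry bar is on the mat; one bench touch to check the tip height peaked at 94 N at the wrist (limit 120 N).

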